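# Load the block heater with hexagonal tube blocks

## Robot

A 6-joint arm with a two-finger parallel gripper is mounted at the origin on the work surface. World frame = base frame: x ahead of the robot, y to its left, z up, the work surface at z = 0. Lengths are in m, angles in rad, forces in N, time in s.
With the tool pointing down it reaches from about 0.25 to 0.8 m from the base axis. Payload 8.5 kg.
Tool frame: the origin (TCP) lies at the very end of the fingers, on their centre line; the grasp point (between the pads) lies 19 mm behind it; z points along the fingers, x is the direction in which the jaws open and shut, and the axes are right-handed (so a half turn about z gives the same grasp; the last joint's range is limited). The gripper opens to 85 mm and grips with 20 to 120 N. Pads are 22 mm wide; open, the fingers measure 114 mm over their backs; the gripper's body (76 mm by 85 mm) begins 54 mm behind the grasp point. The pads swing forward as they close: fully open they stand 13 mm farther back than shut.
Start: joints at [-1.259, 0.238, -0.013, 1.319, 0, 1.571], TCP at [0.161, -0.5, 0.231] pointing down, gripper open.
Joint ranges: [-2.66, 2.66], [-1.03, 1.9], [-1.14, 1.46], [-1.82, 2.27], [-1.45, 1.34], [-3.14, 3.14]. Speed limits (rad/s): [2.22, 2.22, 2.79, 3.14, 3.14, 3.14].

## Interface

Orientations are given as a unit quaternion [w, x, y, z].
In Python, from cell import ctrl, imaging, models gives the robot as it stands.
- The arm moves only by the tool send_rows, never from a script. Its argument "motion" is a list of rows, each a list of 7 numbers: the turn, a rotation vector about the tool's x, y, z normalised to -1 to 1, where 1 is 1.5 rad, then the shift along the tool's x, y, z normalised to -1 to 1, where 1 is 0.1 m, then the gripper's target within -1 to 1 (fully open at 1, half-way at 0, shut at -1). A call has 1 to 12 rows; each row is the pose to reach, as a shift and turn from the pose measured when the call began, along the tool's axes at that moment; what a row does not reach only later rows make up. A row lasts 1/12 s, in which the tool goes at most 41.7 mm and 7.16 degrees, less where a joint would pass 70% of its speed; a pose out of reach is approached as far as the arm can. A call with a number of a shift or a turn outside -1 to 1 is refused whole. A call with a gripper value outside its range is refused whole. The fingers move at their own pace and stop on an object; the grip force is fixed at half the most. Time passes only in rows, so rows that repeat a pose let the fingers close. It gives the time, the measured TCP pose, the force and the opening at its end, in the units of the state.
- ctrl.get_state(): the state, without advancing time (a new reading comes with each control period).
- imaging.capture(name): name is "scene" or "side" or "wrist"; returns a dict with "frame" (384x512x3 uint8, red, green, blue), "mtx" (3x3 intrinsics, pixels), "origin" and "attitude" of the camera in the world; the wrist camera has in their place "mount" (4x4, takes a point from camera to tool coordinates, whose origin is the TCP and whose axes are the tool frame's). Camera axes: x right, y down, z forward; pixel columns grow to the right and rows downward; lengths in m; the calibration is good to about 2 mm. A picture is of the moment at which its call begins: read the wrist's pose just before it. There is no depth.
- ctrl.close_job(): hands the job in, once; it reports no verdict.
Trained networks look in a picture, given as the dict that the camera call returned (one of the last four; its "shot" number tells which), for a name from the list of things; names that differ only in an ending like _2 or _b are one class to them, and where a whole thing is asked for, a point or a joint stands for the part that bears it (a point fixed in the world has none). Each returns a list of dicts, best first, with "p" (0 to 1); they miss things now and then, are a little off and sometimes report something else, mostly with a low value. They report only what shows in the picture. A call takes as long as a camera call.
- models.trace(picture, query): "mask" (384x512 bool, what is visible of it) and "xy" ([column, row] in pixels, amid what is visible of it).
- models.mark_of(picture, query): "xy" ([column, row] in pixels: a listed point, or the origin of a listed thing).
The state is a dict: "clock": time; "joint_pos": joint angles; "dq": joint speeds; "effort": joint torques, N m; "tcp_pos": TCP position; "eef_rot": TCP orientation; "contact_force": force on the tool from outside, world axes, zero at the start; "torque": the same for the moment, N m; "gripper_width": finger opening in m.
Only numpy, scipy, OpenCV 4.12 (cv2) and the standard library are available. Lean on these libraries where they do the work, as an engineer would, in place of code of your own. Each camera call takes 0.05 s, during which the arm holds its last target. There are 200 camera calls.

## Task

Slide the heater's clear cover fully open, then stand all the good blocks (round white dot) on the heater's loading floor, close-packed like honeycomb with their flat faces touching, so that each touches at least two others. Put each reject (orange strip) flat into a pocket of its own in the grey reject tray, and slide the cover fully shut over the packed blocks; do not disturb the tip box, the bottle or the beaker.

Things in the scene. Friction and masses are not known exactly. Their poses are not given: they have to be found in the camera images.
- heater_floor (a point): centre of the block heater's flat loading floor, 35 mm above the bench, z up. Floor 170 mm (this x) by 200 mm (y), inside a rim 8 mm high. x points to the heater's back (away from the robot at yaw 0), y to the side where the cover opens. Two 10 mm round rails, tops 91 mm above the bench, run along y at x = -98 and +98 mm from y = -115 to +345 mm, on end posts. Heater fixed to the bench
- cover (a joint): how far the clear cover is slid open along the heater's +y, m: 0 = fully shut over the loading floor, 0.225 = fully open. Slides stiffly (about 2 N) and stays where left. Plate 212 by 226 mm, 5 mm thick, underside 93 mm above the bench; when open it lies on the rails beside the floor. Centred on the floor when shut
- cover_grip (a point): grip point on the cover's white handle: an upright fin 12 mm thick (along the heater's y), 70 mm long (along x), standing 34 mm up from the middle of the plate. Its top is 132 mm and this point 122 mm above the bench
- pocket_left (a point): centre of the floor of the reject tray's +y pocket, 4 mm above the bench. The grey tray (76 by 148 mm, fixed) has two pockets side by side along its y, each 68 mm (x) by 68 mm (y) inside, walls 4 mm thick standing 12 mm above the pocket floor
- pocket_right (a point): the same for the pocket on the tray's -y side
- good1: good hexagonal aluminium heating block, loose, 0.1 kg, 44 mm across flats, 24 mm high, with a 14 mm square steel lifting stud standing 28 mm up from the middle of its top (52 mm in all; grasp it by the stud). Origin: centre of underside, z up, x square to one flat (other flats every 60 degrees); stud faces square to x and y. Round white dot (9 mm) and dark wells on top. May be absent
- good2: good hexagonal aluminium heating block, loose, 0.1 kg, 44 mm across flats, 24 mm high, with a 14 mm square steel lifting stud standing 28 mm up from the middle of its top (52 mm in all; grasp it by the stud). Origin: centre of underside, z up, x square to one flat (other flats every 60 degrees); stud faces square to x and y. Round white dot (9 mm) and dark wells on top. May be absent
- good3: good hexagonal aluminium heating block, loose, 0.1 kg, 44 mm across flats, 24 mm high, with a 14 mm square steel lifting stud standing 28 mm up from the middle of its top (52 mm in all; grasp it by the stud). Origin: centre of underside, z up, x square to one flat (other flats every 60 degrees); stud faces square to x and y. Round white dot (9 mm) and dark wells on top. May be absent
- good4: good hexagonal aluminium heating block, loose, 0.1 kg, 44 mm across flats, 24 mm high, with a 14 mm square steel lifting stud standing 28 mm up from the middle of its top (52 mm in all; grasp it by the stud). Origin: centre of underside, z up, x square to one flat (other flats every 60 degrees); stud faces square to x and y. Round white dot (9 mm) and dark wells on top. May be absent
- good5: good hexagonal aluminium heating block, loose, 0.1 kg, 44 mm across flats, 24 mm high, with a 14 mm square steel lifting stud standing 28 mm up from the middle of its top (52 mm in all; grasp it by the stud). Origin: centre of underside, z up, x square to one flat (other flats every 60 degrees); stud faces square to x and y. Round white dot (9 mm) and dark wells on top. May be absent
- good6: good hexagonal aluminium heating block, loose, 0.1 kg, 44 mm across flats, 24 mm high, with a 14 mm square steel lifting stud standing 28 mm up from the middle of its top (52 mm in all; grasp it by the stud). Origin: centre of underside, z up, x square to one flat (other flats every 60 degrees); stud faces square to x and y. Round white dot (9 mm) and dark wells on top. May be absent
- reject1: reject hexagonal aluminium heating block, loose, 0.1 kg, 44 mm across flats, 24 mm high, with a 14 mm square steel lifting stud standing 28 mm up from the middle of its top (52 mm in all; grasp it by the stud). Origin: centre of underside, z up, x square to one flat (other flats every 60 degrees); stud faces square to x and y. Orange strip (11 x 26 mm) on top at +x, dark wells. May be absent
- reject2: reject hexagonal aluminium heating block, loose, 0.1 kg, 44 mm across flats, 24 mm high, with a 14 mm square steel lifting stud standing 28 mm up from the middle of its top (52 mm in all; grasp it by the stud). Origin: centre of underside, z up, x square to one flat (other flats every 60 degrees); stud faces square to x and y. Orange strip (11 x 26 mm) on top at +x, dark wells. May be absent
- tip_box: bystander: blue box of pipette tips, 85 x 120 x 62 mm, loose; origin at the centre of its underside
- reagent: bystander: brown reagent bottle, 64 mm across, 130 mm high, loose; origin at the centre of its underside
- beaker: bystander: glass beaker, 72 mm across, 85 mm high, loose; origin at the centre of its underside

How it is judged:
By the outcome, as a careful person would: the job done as asked, in the order asked, and still so for the second after the job is handed in, with the robot touching nothing.
Of good1, good2, good3, good4, good5, good6 only 4 to 6 are there at a start; the rules pass over those that are not, and their reading is None.
Of reject1, reject2 only 1 to 2 are there at a start; the rules pass over those that are not, and their reading is None.
At some moment in a run one of good1, good2, good3, good4, good5, good6, reject1, reject2 may be knocked a few centimetres aside while the robot is not near it.
It also fails if it takes over 210 s, if anything falls off the work surface, if the arm or the gripper's body presses on something with over 40 N, if the wrist force passes 120 N, or if a joint passes its speed limit or range.

## Working session

There is one attempt and no reset: what is moved stays moved. The work goes in short steps, Python scripts to look and compute and a tool call to move; the robot and the scene stay as the last step left them, time stands still between calls to the robot, and variables do not carry over. Pictures are saved under pics/ and viewed, about 12 in all and at most 16, crops included, and the job is handed in when it is done.

Besides the shell and the picture viewer there is one more tool, called after "Emit:" as a command line: name --pt "numbers of a row" for each row, then --argument value for the rest. send_rows: Moves the arm, as the interface text tells. Its arguments: {"type":"object","properties":{"motion":{"type":"array"}},"required":["motion"]}

```bash
ls; mkdir -p pics
cat > h.py <<'E'
import numpy as np, cv2
from cell import ctrl, imaging, models
from scipy.spatial.transform import Rotation as R
def rot(q): return R.from_quat([q[1],q[2],q[3],q[0]])
def cam(c,st=None):
    K=np.array(c["mtx"])
    if "mount" in c:
        st=st or ctrl.get_state(); T=np.eye(4); T[:3,:3]=rot(st["eef_rot"]).as_matrix(); T[:3,3]=st["tcp_pos"]
        M=T@np.array(c["mount"]); return K,M[:3,3],M[:3,:3]
    a=np.array(c["attitude"]); 
    A=a if a.shape==(3,3) else rot(a).as_matrix()
    return K,np.array(c["origin"]),A
def ray(cm,xy,z):
    K,o,A=cm; d=A@np.linalg.inv(K)@np.array([xy[0],xy[1],1.]); return o+d*(z-o[2])/d[2]
def proj(cm,P):
    K,o,A=cm; p=K@A.T@(np.array(P)-o); return p[:2]/p[2]
def save(c,n,s=1.5): cv2.imwrite(f"pics/{n}.png",cv2.resize(c["frame"][:,:,::-1],None,fx=s,fy=s,interpolation=cv2.INTER_CUBIC))
E
python3 - <<'E'
from h import *
st=ctrl.get_state(); print(st)
for n in ("scene","side"):
    c=imaging.capture(n); cm=cam(c); save(c,n); print(n,c.get("attitude"),cm[1],cm[0][0,0],cm[2][:,2])
    for q,z in [("heater_floor",.035),("cover_grip",.122),("pocket_left",.004),("pocket_right",.004),("good1",0),("reject1",0),("tip_box",0),("reagent",0),("beaker",0)]:
        for d in models.mark_of(c,q):
            if d["p"]>.2: print(q,round(d["p"],2),np.round(d["xy"],1),np.round(ray(cm,d["xy"],z),3))
E
```

```text
pics
{'clock': 0.0, 'joint_pos': array([-1.25899581e+00,  2.38769736e-01, -1.42617312e-02,  1.31917390e+00,
       -2.65975511e-06,  1.57081054e+00]), 'dq': array([ 0.00073017, -0.00118453, -0.0007629 , -0.00052839, -0.00061503,
        0.00059381]), 'effort': array([ 4.34030706e-03, -5.38778365e+01,  3.46440697e+01,  1.84488762e-02,
        3.74711972e-04, -2.42626442e-05]), 'tcp_pos': array([ 0.16092962, -0.49929731,  0.23068049]), 'eef_rot': array([-4.13697994e-04,  8.08318830e-01, -5.88744573e-01, -5.70263885e-04]), 'contact_force': array([ 0.06407038, -0.05498051, -0.19220647]), 'torque': array([ 0.06039363, -0.01571854,  0.00129815]), 'gripper_width': 0.08569212666550627}
scene [-0.17585865  0.56447844  0.76962429 -0.24107319] [1.22732642 0.22883248 1.14265084] 482.1916984222237 [-0.5428514  -0.17253473 -0.82191491]
cover_grip 0.87 [277.1 213. ] [0.595 0.087 0.122]
pocket_left 0.56 [182.1 221.8] [ 0.628 -0.172  0.004]
pocket_right 0.59 [159.8 215.4] [ 0.628 -0.239  0.004]
good1 0.82 [125.8 177.8] [ 0.536 -0.39   0.   ]
good1 0.77 [201.6 195.4] [ 0.527 -0.154  0.   ]
good1 0.68 
[... 465 characters left out ...]
] 484.47725263778767 [ 0.14984205  0.80712861 -0.57104358]
heater_floor 0.87 [260.7 197.6] [0.582 0.084 0.035]
cover_grip 0.97 [263.7 176. ] [0.588 0.076 0.122]
pocket_left 0.55 [278.9 318.1] [ 0.537 -0.406  0.004]
pocket_right 0.77 [302.  268.2] [ 0.641 -0.237  0.004]
good1 0.8 [253. 252.] [ 0.518 -0.142  0.   ]
good1 0.74 [241.9 298.6] [ 0.457 -0.322  0.   ]
good1 0.7 [275.9 318.1] [ 0.531 -0.401 -0.   ]
good1 0.62 [269.9 291.5] [ 0.534 -0.308  0.   ]
reject1 0.78 [230.6 252.3] [ 0.453 -0.133  0.   ]
reject1 0.61 [229.6 277.9] [ 0.436 -0.24   0.   ]
tip_box 0.59 [168.4 169.7] [0.288 0.367 0.   ]
reagent 0.75 [319.8 228.5] [ 0.744 -0.063  0.   ]
beaker 0.56 [310.4 185.9] [0.781 0.182 0.   ]
```

View pics/scene.png

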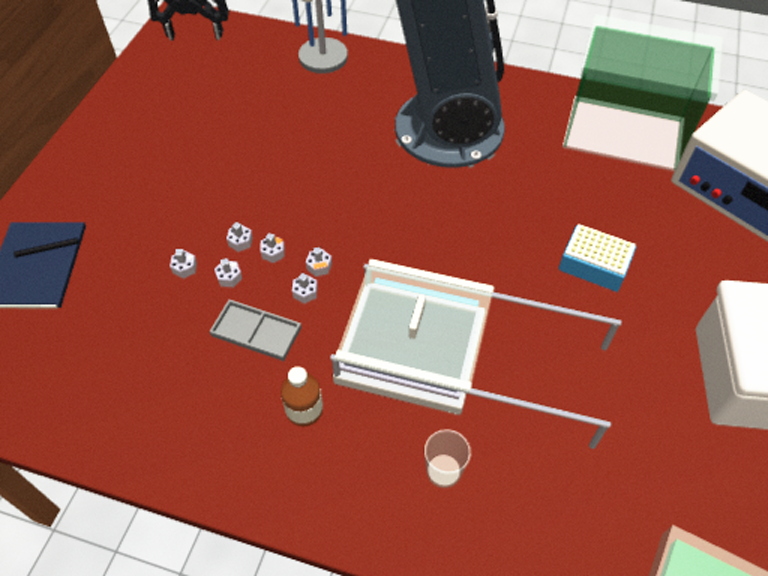

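View pics/side.png

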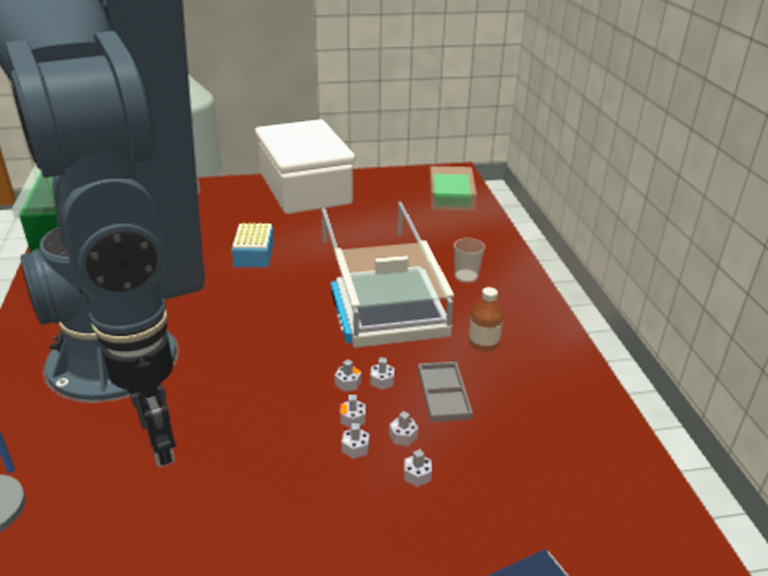

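The scene image shows four good blocks (pixels about (182,263), (239,236), (228,271), (305,288)), two rejects ((272,246), (318,260)), the cover shut with its handle at (416,315), and the tray at (256,329). The side view agrees with this. Next I'll get the heater and tray yaws and plan the first move.

```bash
cat >> h.py <<'E'
def psi(st=None):
    x=rot((st or ctrl.get_state())["eef_rot"]).as_matrix()[:,0]; return np.degrees(np.arctan2(x[1],x[0]))
def plan(way,p0=None,a0=None):
    """way: list of (x,y,z,psi_deg|None); prints per-call row numbers [rx,ry,rz,dx,dy,dz] and rows needed"""
    st=ctrl.get_state(); M=rot(st["eef_rot"]).as_matrix(); p=np.array(st["tcp_pos"]); a=psi(st)
    first=True
    for w in way:
        t=np.array(w[:3]); b=a if w[3] is None else w[3]; da=(b-a+180)%360-180
        while True:
            if not first:
                c,s=np.cos(np.radians(a)),np.sin(np.radians(a)); M=np.array([[c,s,0],[s,-c,0],[0,0,-1.]])
            d=M.T@(t-p)*10; k=max(1,np.abs(d).max(),abs(np.radians(da))/1.5)
            rv=np.array([0,0,-np.radians(da)/k])
            if first: # also level the tool
                a2=np.radians(a+da/k); T=np.array([[np.cos(a2),np.sin(a2),0],[np.sin(a2),-np.cos(a2),0],[0,0,-1.]])
                rv=R.from_matrix(M.T@T).as_rotvec()
            out=np.r_[rv/1.5,d/k]; n=int(np.ceil(max(np.linalg.norm(d/k)*100/41.7,np.degrees(np.linalg.norm(rv))/7.16)))
            print(np.round(out,3).tolist(),"rows",n)
            p=p+(t-p)/k; a=a+da/k; first=False
            if k<=1: break
            da=(b-a+180)%360-180
E
python3 - <<'E'
from h import *
c=imaging.capture("scene"); cm=cam(c)
for a,b,z in [((370,264),(620,322),.091),((335,357),(608,424),.091),((234,301),(300,328),.016),((211,330),(280,355),.016)]:
    A,B=[ray(cm,np.array(q)/1.5,z) for q in (a,b)]; d=B-A; print(A.round(3),B.round(3),np.degrees(np.arctan2(d[1],d[0])).round(1),np.linalg.norm(d[:2]).round(3))
plan([(.50,.08,.36,-90)])
E
```

```text
[ 0.486 -0.029  0.091] [0.476 0.418 0.091] 91.4 0.447
[ 0.687 -0.025  0.091] [0.672 0.423 0.091] 92.0 0.448
[ 0.592 -0.264  0.016] [ 0.611 -0.125  0.016] 82.5 0.141
[ 0.663 -0.278  0.016] [ 0.674 -0.138  0.016] 85.6 0.14
[0.0, 0.0, 0.042, -0.895, -1.0, -0.257] rows 4
[0.0, 0.0, 0.043, -1.0, -0.987, -0.269] rows 4
[0.0, 0.0, 0.041, -1.0, -0.865, -0.254] rows 4
[0.0, 0.0, 0.039, -1.0, -0.763, -0.241] rows 4
[0.0, 0.0, 0.037, -1.0, -0.675, -0.231] rows 3
[0.0, 0.0, 0.006, -0.156, -0.093, -0.035] rows 1
```

Emit:
send_rows --pt "0 0 0.042 -0.9 -1 -0.26 1" --pt "0 0 0.042 -0.9 -1 -0.26 1" --pt "0 0 0.042 -0.9 -1 -0.26 1" --pt "0 0 0.042 -0.9 -1 -0.26 1"

```text
clock: 1.38
tcp_pos: [0.2299, -0.3798, 0.2585]
eef_rot: [-0.001, 0.79, -0.613, 0.0]
contact_force: [0.4, -0.6, 0.3]
gripper_width: 0.0855
```

Emit:
send_rows --pt "0 0 0.042 -1 -0.99 -0.26 1" --pt "0 0 0.042 -1 -0.99 -0.26 1" --pt "0 0 0.042 -1 -0.99 -0.26 1" --pt "0 0 0.042 -1 -0.99 -0.26 1"

```text
clock: 1.72
tcp_pos: [0.302, -0.2558, 0.2856]
eef_rot: [-0.001, 0.77, -0.638, 0.001]
contact_force: [0.4, -0.8, 0.7]
gripper_width: 0.0856
```

Emit:
send_rows --pt "0 0 0.042 -1 -0.87 -0.26 1" --pt "0 0 0.042 -1 -0.87 -0.26 1" --pt "0 0 0.042 -1 -0.87 -0.26 1" --pt "0 0 0.042 -1 -0.87 -0.26 1"

```text
clock: 2.05
tcp_pos: [0.3708, -0.138, 0.313]
eef_rot: [-0.002, 0.751, -0.66, 0.002]
contact_force: [0.1, 0.4, 0.7]
gripper_width: 0.0853
```

Emit:
send_rows --pt "0 0 0.04 -1 -0.76 -0.25 1" --pt "0 0 0.04 -1 -0.76 -0.25 1" --pt "0 0 0.04 -1 -0.76 -0.25 1" --pt "0 0 0.04 -1 -0.76 -0.25 1" --pt "0 0 0.04 -1 -0.76 -0.25 1"

```text
clock: 2.47
tcp_pos: [0.4346, -0.0271, 0.3385]
eef_rot: [-0.002, 0.732, -0.681, 0.002]
contact_force: [-0.5, 0.1, -0.5]
gripper_width: 0.0853
```

Emit:
send_rows --pt "0 0 0.037 -1 -0.68 -0.23 1" --pt "0 0 0.037 -1 -0.68 -0.23 1" --pt "0 0 0.037 -1 -0.68 -0.23 1" --pt "0 0 0.037 -1 -0.68 -0.23 1" --pt "0 0 0.037 -1 -0.68 -0.23 1" --pt "0 0 0.037 -1 -0.68 -0.23 1"

```text
clock: 2.97
tcp_pos: [0.4969, 0.0411, 0.3614]
eef_rot: [-0.011, 0.73, -0.683, -0.009]
contact_force: [0.3, -0.3, -1.0]
gripper_width: 0.0852
```

Run:
```python
from h import *
st=ctrl.get_state(); print(st["clock"],st["tcp_pos"],psi(st),st["joint_pos"].round(2))
c=imaging.capture("wrist"); cm=cam(c,st); save(c,"w1"); print(np.array(c["mount"]).round(3).tolist())
for q,z in [("heater_floor",.035),("cover_grip",.122)]:
    for d in models.mark_of(c,q): print(q,round(d["p"],2),d["xy"],ray(cm,d["xy"],z).round(4))
for d in models.trace(c,"cover_grip"): print(d["p"],d["xy"],d["mask"].sum())
```

```text
2.9667 [0.49685456 0.04106618 0.36140238] -86.20507966377609 [0.06 0.18 0.24 1.63 0.03 3.14]
[[1.0, 0.001, 0.001, -0.0], [-0.001, 0.95, 0.313, -0.079], [-0.001, -0.313, 0.95, -0.144], [0.0, 0.0, 0.0, 1.0]]
cover_grip 0.63 [227.2, 86.0] [0.5804 0.0858 0.122 ]
0.84 [231.0, 80.5] 29965
```

View pics/w1.png

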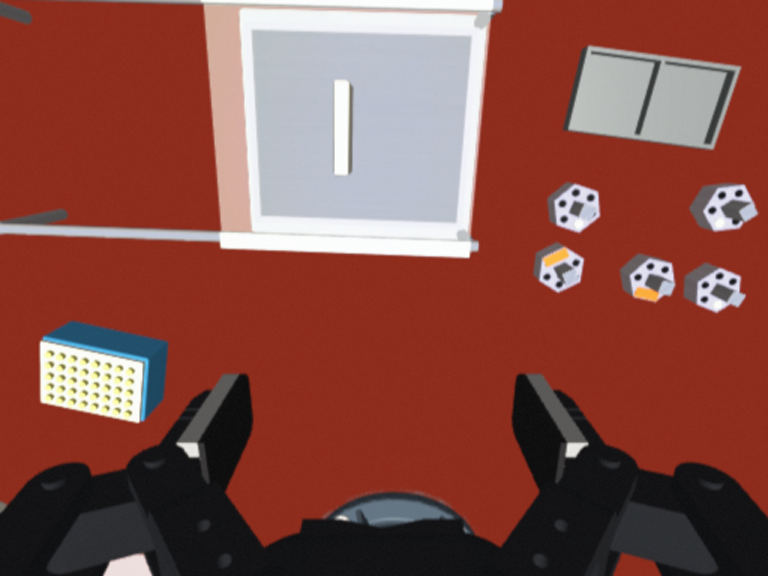

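The wrist view shows the handle with its top face from (339,80) to (337,175) in view pixels. Four good blocks and two rejects are visible, and joint 6 sits at its limit at ψ=-86, so I'll use ψ≈+90 instead.

Run:
```python
from h import *
st=ctrl.get_state()
c=imaging.capture("wrist"); cm=cam(c,st)
for q,z in [((341,80),.132),((339,174),.132),((488,5),.091),((472,250),.091),((30,230),.091),((220,238),.091),((240,10),.098),((489,10),.098),((475,240),.098),((227,240),.098)]: print(q,ray(cm,np.array(q)/1.5,z).round(4))
plan([(.578,.083,.20,92)])
```

```text
(341, 80) [0.6152 0.0861 0.132 ]
(339, 174) [0.5461 0.085  0.132 ]
(488, 5) [ 0.6815 -0.0237  0.091 ]
(472, 250) [ 0.4829 -0.0365  0.091 ]
(30, 230) [0.4716 0.3789 0.091 ]
(220, 238) [0.4771 0.1989 0.091 ]
(240, 10) [0.6645 0.1722 0.098 ]
(489, 10) [ 0.6763 -0.0238  0.098 ]
(475, 240) [ 0.4939 -0.0367  0.098 ]
(227, 240) [0.4773 0.1898 0.098 ]
[-0.017, 0.013, -1.0, -0.152, -0.401, 0.788] rows 13
[0.0, 0.0, -1.0, 0.391, -0.203, 0.782] rows 13
[0.0, 0.0, -0.074, 0.017, 0.028, 0.058] rows 1
```

Emit:
send_rows --pt "-0.017 0.013 -1 -0.15 -0.4 0.79 1" --pt "-0.017 0.013 -1 -0.15 -0.4 0.79 1" --pt "-0.017 0.013 -1 -0.15 -0.4 0.79 1" --pt "-0.017 0.013 -1 -0.15 -0.4 0.79 1" --pt "-0.017 0.013 -1 -0.15 -0.4 0.79 1" --pt "-0.017 0.013 -1 -0.15 -0.4 0.79 1" --pt "-0.017 0.013 -1 -0.15 -0.4 0.79 1" --pt "-0.017 0.013 -1 -0.15 -0.4 0.79 1" --pt "-0.017 0.013 -1 -0.15 -0.4 0.79 1" --pt "-0.017 0.013 -1 -0.15 -0.4 0.79 1" --pt "-0.017 0.013 -1 -0.15 -0.4 0.79 1" --pt "-0.017 0.013 -1 -0.15 -0.4 0.79 1"

```text
clock: 4.22
tcp_pos: [0.5354, 0.0608, 0.2839]
eef_rot: [-0.0, 1.0, 0.001, 0.0]
contact_force: [0.3, 0.5, 0.1]
gripper_width: 0.0856
```

Emit:
send_rows --pt "0 0 -1 0.39 -0.2 0.7 0" --pt "0 0 -1 0.39 -0.2 0.7 0" --pt "0 0 -1 0.39 -0.2 0.7 0" --pt "0 0 -1 0.39 -0.2 0.7 0" --pt "0 0 -1 0.39 -0.2 0.7 0" --pt "0 0 -1 0.39 -0.2 0.7 0" --pt "0 0 -1 0.39 -0.2 0.7 0" --pt "0 0 -1 0.39 -0.2 0.7 0" --pt "0 0 -1 0.39 -0.2 0.7 0" --pt "0 0 -1 0.39 -0.2 0.7 0" --pt "0 0 -1 0.39 -0.2 0.7 0" --pt "0 0 -1 0.39 -0.2 0.7 0"

```text
clock: 5.22
tcp_pos: [0.574, 0.0804, 0.2141]
eef_rot: [0.0, 0.731, 0.682, 0.0]
contact_force: [0.2, 1.0, 0.1]
gripper_width: 0.0427
```

Run:
```python
from h import *
st=ctrl.get_state(); print(st["clock"],st["tcp_pos"],psi(st),st["joint_pos"].round(2))
c=imaging.capture("wrist"); cm=cam(c,st); save(c,"w2")
for d in models.mark_of(c,"cover_grip"): print(round(d["p"],2),d["xy"],ray(cm,d["xy"],.122).round(4))
plan([(.580,.0855,.15,91.8),(.580,.0855,.106,None)])
```

```text
5.2167 [0.57401583 0.08038666 0.21411331] 86.00532731853967 [0.14 0.34 0.08 1.32 0.   0.21]
0.82 [260.1, 205.0] [0.5815 0.0842 0.122 ]
[0.0, -0.0, -0.07, 0.055, 0.055, 0.641] rows 2
[0.0, 0.0, -0.0, 0.0, 0.0, 0.44] rows 2
```

View pics/w2.png

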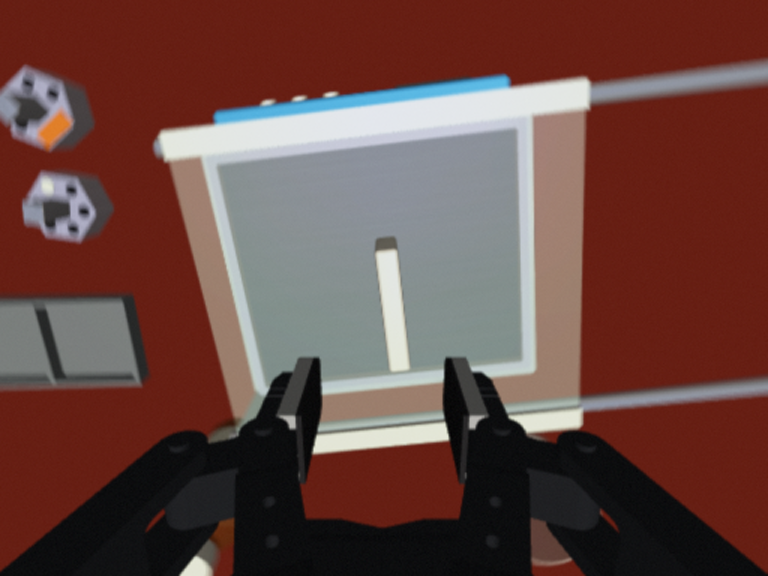

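The handle lies centred between the fingers, turned about 6° in the image, which matches a heater yaw of 1.8°. I'll descend and grip it.

Emit:
send_rows --pt "0 0 -0.07 0.05 0.06 0.64 0" --pt "0 0 -0.07 0.05 0.06 0.64 0" --pt "0 0 -0.07 0.05 0.06 0.64 0" --pt "0 0 -0.07 0.05 0.06 0.64 0" --pt "0 0 -0.07 0.05 0.06 0.64 0"

```text
clock: 5.73
tcp_pos: [0.5809, 0.0849, 0.1516]
eef_rot: [0.0, 0.697, 0.717, 0.001]
contact_force: [0.1, 0.2, 0.3]
gripper_width: 0.0428
```

Emit:
send_rows --pt "0 0 0 0 0 0.44 0" --pt "0 0 0 0 0 0.44 0" --pt "0 0 0 0 0 0.44 0" --pt "0 0 0 0 0 0.44 -1" --pt "0 0 0 0 0 0.44 -1" --pt "0 0 0 0 0 0.44 -1" --pt "0 0 0 0 0 0.44 -1" --pt "0 0 0 0 0 0.44 -1" --pt "0 0 0 0 0 0.44 -1" --pt "0 0 0 0 0 0.44 -1"

```text
clock: 6.57
tcp_pos: [0.5822, 0.0851, 0.11]
eef_rot: [0.002, 0.697, 0.717, 0.002]
contact_force: [-0.9, 0.1, 6.1]
gripper_width: 0.011
```

Run:
```python
from h import *
st=ctrl.get_state(); print(st["clock"],st["tcp_pos"],psi(st),st["joint_pos"].round(2),st["contact_force"],st["gripper_width"])
```

```text
6.5667 [0.58223552 0.08508947 0.10997836] 91.6445753192551 [ 0.15  0.4  -0.09  1.07  0.    0.12] [-0.8501623   0.11263025  6.08475146] 0.01099582868585679
```

Emit:
send_rows --pt "0 0 0 0.2 0 0 -1" --pt "0 0 0 0.4 0 0 -1" --pt "0 0 0 0.6 0 0 -1" --pt "0 0 0 0.8 0 0 -1" --pt "0 0 0 1 0 0 -1"

```text
clock: 6.98
tcp_pos: [0.5788, 0.1852, 0.1101]
eef_rot: [0.002, 0.697, 0.717, 0.001]
contact_force: [0.7, -3.3, -8.3]
gripper_width: 0.0108
```

Emit:
send_rows --pt "0 0 0 0.2 0 0 -1" --pt "0 0 0 0.4 0 0 -1" --pt "0 0 0 0.6 0 0 -1" --pt "0 0 0 0.8 0 0 -1" --pt "0 0 0 0.9 0 0 -1" --pt "0 0 0 0.9 0 0 -1"

```text
clock: 7.48
tcp_pos: [0.5756, 0.2772, 0.11]
eef_rot: [0.001, 0.696, 0.718, 0.001]
contact_force: [-2.7, 2.6, -5.8]
gripper_width: 0.0104
```

Run:
```python
from h import *
st=ctrl.get_state(); print(st["clock"],st["tcp_pos"],psi(st),st["joint_pos"].round(2),st["contact_force"],st["gripper_width"])
print(np.linalg.norm(st["tcp_pos"]-np.array([.58223552,.08508947,.10997836])))
```

```text
7.4833 [0.57559617 0.27715173 0.11003831] 91.74311411086742 [ 0.45  0.49  0.05  1.13 -0.    0.42] [-2.67923354  2.59879771 -5.82500091] 0.010424786954771241
0.19217699490398815
```

Another ~33 mm to the stop, with a slight overpush.

Emit:
send_rows --pt "0 0 0 0.15 0 0 -1" --pt "0 0 0 0.28 0 0 -1" --pt "0 0 0 0.34 0 0 -1" --pt "0 0 0 0.37 0 0 -1" --pt "0 0 0 0.37 0 0 -1"

```text
clock: 7.9
tcp_pos: [0.5746, 0.3032, 0.1101]
eef_rot: [0.008, 0.699, 0.715, -0.006]
contact_force: [1.9, -50.1, 6.2]
gripper_width: 0.0103
```

Run:
```python
from h import *
st=ctrl.get_state(); print(st["clock"],st["tcp_pos"],psi(st),st["contact_force"],st["gripper_width"])
d=st["tcp_pos"]-np.array([.58223552,.08508947,.10997836]);print(np.linalg.norm(d),np.degrees(np.arctan2(d[1],d[0])))
```

```text
7.9 [0.57462003 0.30317574 0.1100687 ] 91.35793650169279 [  1.86365689 -50.087179     6.17862024] 0.010270351765624137
0.21821921704039904 91.99993535054365
```

Emit:
send_rows --pt "0 0 0 0 0 0 -1" --pt "0 0 0 0 0 0 -1" --pt "0 0 0 0 0 0 -0.3" --pt "0 0 0 0 0 0 -0.3" --pt "0 0 0 0 0 0 -0.3" --pt "0 0 0 0 0 0 -0.3" --pt "0 0 0 0 0 -1 -0.3" --pt "0 0 0 0 0 -1 -0.3" --pt "0 0 0 0 0 -1 -0.3" --pt "0 0 0 0 0 -1 -0.3" --pt "0 0 0 0 0 -1 -0.3"

```text
clock: 8.82
tcp_pos: [0.575, 0.306, 0.2116]
eef_rot: [0.008, 0.698, 0.716, -0.004]
contact_force: [0.0, -0.8, -1.3]
gripper_width: 0.0303
```

Run:
```python
from h import *
st=ctrl.get_state(); print(st["clock"],st["tcp_pos"],psi(st),st["contact_force"],st["gripper_width"])
c=imaging.capture("scene"); save(c,"s2",1.5);cm=cam(c)
for q,z in [("heater_floor",.035),("cover_grip",.122)]:
    for d in models.mark_of(c,q): print(q,round(d["p"],2),d["xy"],ray(cm,d["xy"],z).round(4))
c=imaging.capture("side"); cm=cam(c)
for q,z in [("heater_floor",.035),("cover_grip",.122)]:
    for d in models.mark_of(c,q): print(q,round(d["p"],2),d["xy"],ray(cm,d["xy"],z).round(4))
plan([(.52,-.04,.28,90),(.42,-.20,.24,90)])
```

```text
8.8167 [0.5749552  0.30597294 0.21161917] 91.38399178819665 [ 0.02317345 -0.80799126 -1.33066247] 0.03029572940544566
heater_floor 0.72 [273.4, 225.9] [0.5834 0.0763 0.035 ]
cover_grip 0.81 [364.0, 228.2] [0.5737 0.3018 0.122 ]
heater_floor 0.94 [260.5, 196.9] [0.5822 0.088  0.035 ]
cover_grip 0.62 [250.0, 143.5] [0.5818 0.2998 0.122 ]
[0.001, 0.014, 0.005, -1.0, -0.18, -0.186] rows 3
[0.0, 0.0, 0.005, -1.0, -0.174, -0.207] rows 3
[0.0, 0.0, 0.005, -1.0, -0.166, -0.207] rows 3
[0.0, 0.0, 0.002, -0.445, -0.071, -0.092] rows 2
[0.0, 0.0, -0.0, -1.0, -0.625, 0.25] rows 3
[0.0, 0.0, -0.0, -0.6, -0.375, 0.15] rows 2
```

View pics/s2.png

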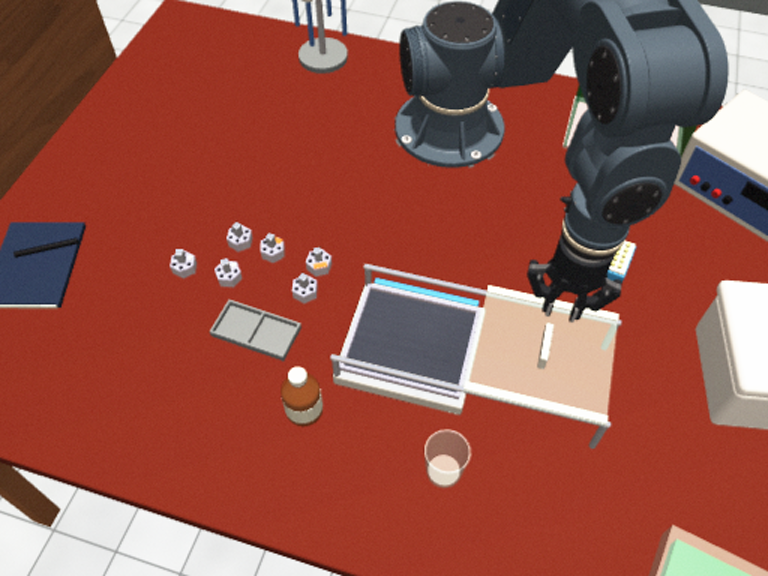

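The cover's plate is now beside the floor, with its edge at about the rail ends (618,318), so it is open. Next I'll go over the blocks to locate them.

Emit:
send_rows --pt "0 0.014 0.005 -1 -0.18 -0.15 1" --pt "0 0.014 0.005 -1 -0.18 -0.15 1" --pt "0 0.014 0.005 -1 -0.18 -0.15 1" --pt "0 0.014 0.005 -1 -0.18 -0.15 1"

```text
clock: 9.45
tcp_pos: [0.5576, 0.2012, 0.2266]
eef_rot: [0.0, 0.702, 0.712, 0.0]
contact_force: [0.6, 0.5, -0.5]
gripper_width: 0.0767
```

Emit:
send_rows --pt "0 0 0.005 -1 -0.17 -0.15 1" --pt "0 0 0.005 -1 -0.17 -0.15 1" --pt "0 0 0.005 -1 -0.17 -0.15 1" --pt "0 0 0.005 -1 -0.17 -0.15 1" --pt "0 0 0.005 -1 -0.17 -0.15 1" --pt "0 0 0.005 -1 -0.17 -0.15 1"

```text
clock: 9.95
tcp_pos: [0.542, 0.1015, 0.2411]
eef_rot: [0.0, 0.705, 0.709, 0.0]
contact_force: [0.3, 0.8, -0.7]
gripper_width: 0.0853
```

Run:
```python
from h import *
st=ctrl.get_state(); print(st["clock"],st["tcp_pos"],psi(st))
c=imaging.capture("wrist"); cm=cam(c,st); save(c,"w3",1.5)
plan([(.505,-.25,.24,90)])
```

```text
9.95 [0.54204997 0.10149273 0.24112118] 90.31210275850152
[0.0, 0.0, 0.001, -1.0, -0.112, 0.003] rows 3
[0.0, 0.0, 0.001, -1.0, -0.11, 0.003] rows 3
[0.0, 0.0, 0.001, -1.0, -0.108, 0.003] rows 3
[0.0, 0.0, 0.001, -0.517, -0.055, 0.001] rows 2
```

View pics/w3.png

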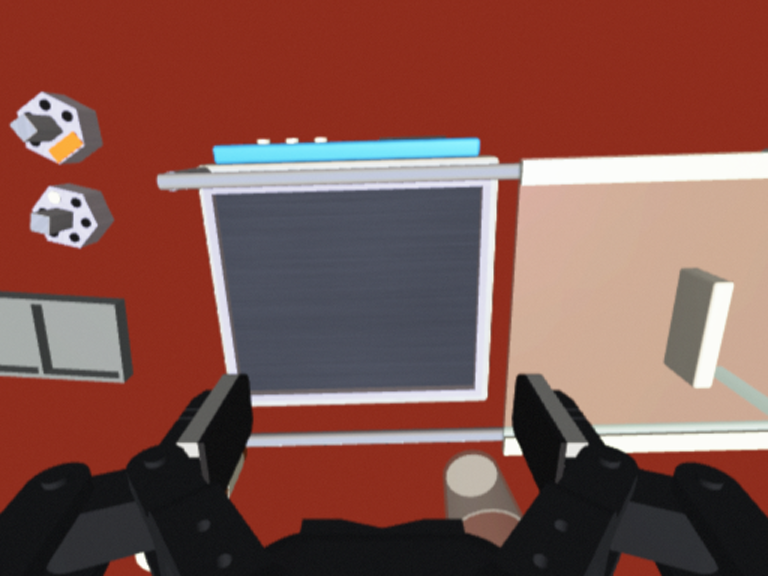

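The floor's dark corners show at (213,190), (484,185), (475,388) and (240,394), and the plate edge at (520,165)–(505,450).

Run:
```python
from h import *
st=ctrl.get_state()
c=imaging.capture("wrist"); cm=cam(c,st)
P=[]
for q,z in [((213,192),.035),((484,185),.035),((475,386),.035),((240,392),.035),((521,158),.098),((504,452),.098),((715,283),.132),((700,383),.132),((167,182),.086)]:
    p=ray(cm,np.array(q)/1.5,z); P.append(p); print(q,p.round(4))
print("ctr",np.mean(P[:4],axis=0))
for d in models.mark_of(c,"heater_floor"): print(d["p"],d["xy"],ray(cm,d["xy"],.035))
```

```text
(213, 192) [ 0.4997 -0.0265  0.035 ]
(484, 185) [0.493  0.1781 0.035 ]
(475, 386) [0.6642 0.1835 0.035 ]
(240, 392) [ 0.6718 -0.0215  0.035 ]
(521, 158) [0.471  0.1854 0.098 ]
(504, 452) [0.6835 0.1944 0.098 ]
(715, 283) [0.5388 0.2954 0.132 ]
(700, 383) [0.6045 0.3014 0.132 ]
(167, 182) [ 0.4879 -0.0367  0.086 ]
ctr [0.58218701 0.0783946  0.035     ]
0.73 [235.4, 196.9] [0.58163132 0.07849532 0.035     ]
```

Emit:
send_rows --pt "0 0 0 -1 -0.11 0 1" --pt "0 0 0 -1 -0.11 0 1" --pt "0 0 0 -1 -0.11 0 1"

```text
clock: 10.35
tcp_pos: [0.5311, 0.0, 0.2406]
eef_rot: [0.0, 0.704, 0.71, -0.001]
contact_force: [0.3, 0.2, 0.4]
gripper_width: 0.0854
```

Emit:
send_rows --pt "0 0 0 -1 -0.11 0 1" --pt "0 0 0 -1 -0.11 0 1" --pt "0 0 0 -1 -0.11 0 1"

```text
clock: 10.6
tcp_pos: [0.5207, -0.1026, 0.2404]
eef_rot: [0.0, 0.704, 0.71, -0.001]
contact_force: [0.2, -0.3, 0.1]
gripper_width: 0.0853
```

Emit:
send_rows --pt "0 0 0 -1 -0.11 0 1" --pt "0 0 0 -1 -0.11 0 1" --pt "0 0 0 -1 -0.11 0 1"

```text
clock: 10.85
tcp_pos: [0.5104, -0.2054, 0.2402]
eef_rot: [0.0, 0.704, 0.71, -0.002]
contact_force: [0.3, -0.0, -0.6]
gripper_width: 0.0855
```

Emit:
send_rows --pt "0 0 0 -0.5 -0.05 0 1" --pt "0 0 0 -0.5 -0.05 0 1" --pt "0 0 0 -0.5 -0.05 0 1" --pt "0 0 0 -0.5 -0.05 0 1" --pt "0 0 0 -0.5 -0.05 0 1"

```text
clock: 11.27
tcp_pos: [0.5061, -0.2542, 0.2401]
eef_rot: [0.0, 0.704, 0.71, -0.002]
contact_force: [0.6, -1.0, 0.9]
gripper_width: 0.0853
```

```bash
cat >> h.py <<'E'
def blocks(c,cm,pmin=.25):
    """hex top-face fit: good marks at z=0 plus mask-based; returns list (cls,p,xy_world from origin mark)"""
    out=[]
    for q in ("good1","reject1"):
        for d in models.mark_of(c,q):
            if d["p"]>pmin: out.append((q,round(d["p"],2),ray(cm,d["xy"],0)[:2]))
    return out
E
python3 - <<'E'
from h import *
st=ctrl.get_state(); print(st["clock"],st["tcp_pos"],psi(st))
c=imaging.capture("wrist"); cm=cam(c,st); save(c,"w4",1.5); print(cm[0])
np.savez("w4.npz",f=c["frame"],K=cm[0],o=cm[1],A=cm[2])
for b in blocks(c,cm): print(b[0],b[1],b[2].round(4))
for q in ("good1","reject1"):
    for d in models.trace(c,q): print(q,round(d["p"],2),np.round(d["xy"]),d["mask"].sum())
E
```

```text
11.2667 [ 0.50611302 -0.25423132  0.24009292] 90.49769429100981
[[303.37486896   0.         254.44174351]
 [  0.         303.37486896 191.93594481]
 [  0.           0.           1.        ]]
good1 0.94 [ 0.445  -0.3218]
good1 0.87 [ 0.5365 -0.3963]
good1 0.71 [ 0.5193 -0.15  ]
good1 0.59 [ 0.5266 -0.3057]
reject1 0.75 [ 0.4507 -0.2506]
reject1 0.72 [ 0.4532 -0.1485]
good1 0.94 [143. 181.] 1285
good1 0.78 [201. 110.] 1392
good1 0.68 [340. 173.] 1356
good1 0.62 [216. 181.] 1236
reject1 0.87 [260. 115.] 1252
reject1 0.62 [348. 117.] 1482
```

View pics/w4.png

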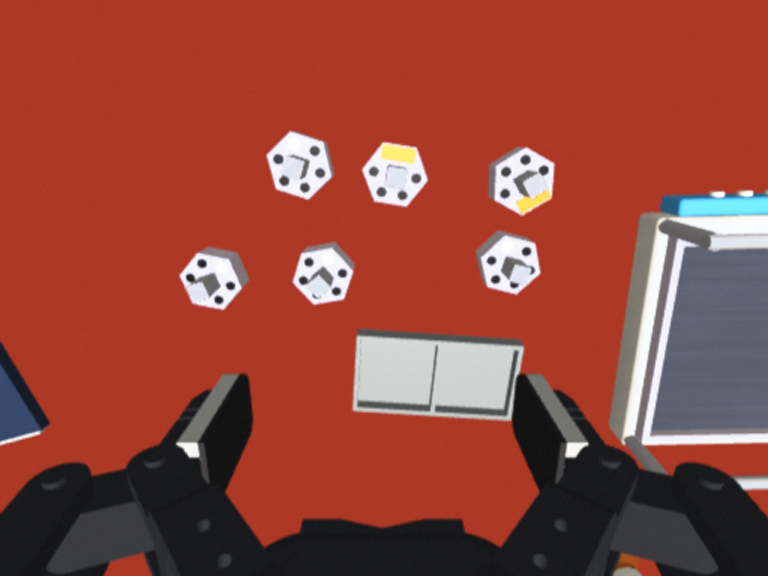

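The floor centre is (0.582, 0.078) at yaw ~1.9°, and the plate edge is at +112 mm, so the cover is fully open. I'll fit the hexagon silhouettes and make a rectified montage of stud tops, to resolve the stud orientation.

```bash
cat >> h.py <<'E'
from scipy.optimize import minimize
_h=np.array([[.022/np.cos(np.pi/6)*np.cos(np.radians(a)),.022/np.cos(np.pi/6)*np.sin(np.radians(a))] for a in range(30,390,60)])
_s=np.array([[7,7],[-7,7],[-7,-7],[7,-7]])*1e-3
def sil(cm,x,y,th,base=0.,S=4,off=(0,0),shape=(384,512)):
    c,s=np.cos(th),np.sin(th); Q=np.array([[c,-s],[s,c]]); im=np.zeros(shape,np.uint8)
    for poly,z0,z1 in ((_h,0,.024),(_s,.024,.052)):
        p=(Q@poly.T).T+[x,y]
        px=np.array([proj(cm,[a,b,base+z]) for a,b in p for z in (z0,z1)])
        hull=cv2.convexHull(((px-off+.5)*S-.5).astype(np.float32)).reshape(-1,2)
        cv2.fillConvexPoly(im,np.round(hull*16).astype(np.int32),255,cv2.LINE_8,4)
    return im>0
def fit(frame,cm,x,y,base=0.,thr=70,sel=None):
    """silhouette fit against non-red pixels; returns x,y, best list of (theta deg mod 180, iou)"""
    S=4; u=proj(cm,[x,y,base+.02]); off=np.round(u)-40
    o=off.astype(int); y0,x0=max(o[1],0),max(o[0],0); off=np.array([x0,y0],float)
    cr=frame[y0:y0+80,x0:x0+80].astype(np.int16); m=((cr.max(2)-cr.min(2))<thr) if sel is None else sel(cr)
    if sel is None:  # orange/yellow strip counts as block
        m|=(cr[:,:,1]>.55*cr[:,:,0])
    big=cv2.resize(m.astype(np.uint8)*255,None,fx=S,fy=S,interpolation=cv2.INTER_LINEAR)>127
    n,lab,stt,cen=cv2.connectedComponentsWithStats(big.astype(np.uint8)); k=1+np.argmax(stt[1:,4]-.0*1); big=lab==k
    f=lambda v:1-(lambda a:(a&big).sum()/(a|big).sum())(sil(cm,v[0]/1e3,v[1]/1e3,np.radians(v[2]),base,S,off,big.shape))
    res=[]
    for t in range(0,180,15):
        r=minimize(f,[x*1e3,y*1e3,t],method="Nelder-Mead",options=dict(initial_simplex=[[x*1e3,y*1e3,t],[x*1e3+4,y*1e3,t],[x*1e3,y*1e3+4,t],[x*1e3,y*1e3,t+8]],maxiter=120))
        res.append((1-r.fun,r.x[0]/1e3,r.x[1]/1e3,r.x[2]%180))
    return sorted(res)[::-1]
def rect(frame,cm,x,y,z,half=.03,N=190):
    g=np.linspace(-half,half,N); X,Y=np.meshgrid(g,-g)  # right=+x, up=+y
    K,o,A=cm; P=np.stack([x+X,y+Y,np.full_like(X,z)],-1); q=(P-o)@A@K.T
    mp=(q[...,:2]/q[...,2:]).astype(np.float32); return cv2.remap(frame,mp[...,0],mp[...,1],cv2.INTER_CUBIC)
E
python3 - <<'E'
from h import *
d=np.load("w4.npz"); cm=(d["K"],d["o"],d["A"]); fr=d["f"]
ims=[]
for n,x,y in [("gA",.445,-.322),("gB",.5365,-.396),("gC",.519,-.150),("gD",.527,-.306),("rA",.451,-.2505),("rB",.453,-.1485)]:
    r=fit(fr,cm,x,y); seen=[]
    for a in r:
        if all(abs((a[3]-b[3]+90)%180-90)>10 for b in seen): seen.append(a)
    print(n,[tuple(np.round(a,4)) for a in seen[:4]])
    b=r[0]; ims.append(np.hstack([rect(fr,cm,b[1],b[2],.024),]))
    t=rect(fr,cm,b[1],b[2],.052); ims.append(t)
rows=[np.hstack(ims[i:i+4]) for i in (0,4,8)]
cv2.imwrite("pics/m1.png",np.vstack(rows)[:,:,::-1])
# tray
print([ (p,ray(cm,np.array(p)/1.5,.016).round(4)) for p in [(357,331),(523,341),(355,411),(514,419)]])
print([ (p,ray(cm,np.array(p)/1.5,.016).round(4)) for p in [(436,345),(432,412)]])
E
```

```text
gA [(np.float64(0.957), np.float64(0.4438), np.float64(-0.3199), np.float64(162.7519)), (np.float64(0.957), np.float64(0.4438), np.float64(-0.3199), np.float64(102.7519)), (np.float64(0.957), np.float64(0.4438), np.float64(-0.3199), np.float64(42.7519))]
gB [(np.float64(0.9656), np.float64(0.5379), np.float64(-0.3976), np.float64(110.643)), (np.float64(0.9628), np.float64(0.5378), np.float64(-0.3975), np.float64(50.8816)), (np.float64(0.9623), np.float64(0.5377), np.float64(-0.3975), np.float64(169.9329))]
gC [(np.float64(0.9681), np.float64(0.5214), np.float64(-0.1497), np.float64(106.6874)), (np.float64(0.9678), np.float64(0.5214), np.float64(-0.1497), np.float64(46.6953)), (np.float64(0.9674), np.float64(0.5212), np.float64(-0.1499), np.float64(166.2146))]
gD [(np.float64(0.9563), np.float64(0.5326), np.float64(-0.3044), np.float64(129.7346)), (np.float64(0.9563), np.float64(0.5326), np.float64(-0.3044), np.float64(69.7346)), (np.float64(0.9563), np.float64(0.5326), np.float64(-0.3044), np.float64(9.7346))]
rA [(np.float64(0.9423), np.float64(0.4499), np.float64(-0.2461), np.float64(172.6473)), (np.float64(0.9423), np.float64(0.4499), np.float64(-0.2461), np.float64(112.6473)), (np.float64(0.9423), np.float64(0.4499), np.float64(-0.2461), np.float64(52.6473))]
rB [(np.float64(0.9613), np.float64(0.4542), np.float64(-0.146), np.float64(152.1344)), (np.float64(0.9613), np.float64(0.4542), np.float64(-0.146), np.float64(92.1344)), (np.float64(0.9613), np.float64(0.4542), np.float64(-0.146), np.float64(32.1344))]
[((357, 331), array([ 0.5845, -0.2761,  0.016 ])), ((523, 341), array([ 0.5924, -0.1297,  0.016 ])), ((355, 411), array([ 0.6654, -0.2785,  0.016 ])), ((514, 419), array([ 0.6723, -0.1297,  0.016 ]))]
[((436, 345), array([ 0.5972, -0.2062,  0.016 ])), ((432, 412), array([ 0.6656, -0.2068,  0.016 ]))]
```

View pics/m1.png

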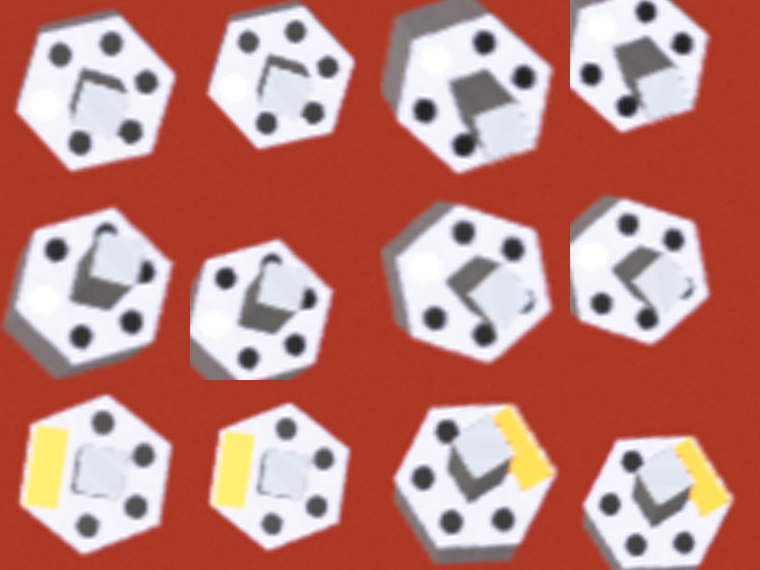

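The montage shows each stud and dot or strip clearly. The dot sits 30° from +x, with the stud faces at x, so the block yaws are gA 162.8, gB 110.8, gC 166.5, gD 129.7, rA 172.6 and rB 32.1.

To centre each block in the hand, I'll grip it twice, at 90° to each other. gC goes first.

Run:
```python
from h import *
plan([(.5214,-.1497,.13,166.5),(.5214,-.1497,.028,None)])
```

```text
[-0.002, 0.001, -0.802, 0.953, 0.149, 1.0] rows 10
[0.0, 0.0, -0.082, 0.021, 0.096, 0.102] rows 1
[0.0, 0.0, -0.0, 0.0, 0.0, 1.0] rows 3
[0.0, 0.0, -0.0, 0.0, 0.0, 0.02] rows 1
```

Emit:
send_rows --pt "0 0 -0.885 0.98 0.153 1 0.2" --pt "0 0 -0.885 0.98 0.153 1 0.2" --pt "0 0 -0.885 0.98 0.153 1 0.2" --pt "0 0 -0.885 0.98 0.153 1 0.2" --pt "0 0 -0.885 0.98 0.153 1 0.2" --pt "0 0 -0.885 0.98 0.153 1 0.2" --pt "0 0 -0.885 0.98 0.153 1 0.2" --pt "0 0 -0.885 0.98 0.153 1 0.2" --pt "0 0 -0.885 0.98 0.153 1 0.2" --pt "0 0 -0.885 0.98 0.153 1 0.2" --pt "0 0 -0.885 0.98 0.153 1 0.2" --pt "0 0 -0.885 0.98 0.153 1 0.2"

```text
clock: 12.52
tcp_pos: [0.5205, -0.1562, 0.1404]
eef_rot: [-0.0, 0.115, 0.993, -0.002]
contact_force: [0.4, -0.3, 0.9]
gripper_width: 0.0512
```

Run:
```python
from h import *
st=ctrl.get_state(); print(st["clock"],st["tcp_pos"],psi(st))
c=imaging.capture("wrist"); cm=cam(c,st)
for b in fit(c["frame"],cm,.5214,-.1497)[:3]: print(np.round(b,4))
plan([(.5214,-.1497,.06,166.5),(.5214,-.1497,.028,None)])
```

```text
12.5167 [ 0.52046512 -0.15616108  0.14038468] 166.8303432631235
[ 9.663000e-01  5.212000e-01 -1.496000e-01  1.653698e+02]
[  0.9663   0.5212  -0.1496 105.3698]
[ 0.9663  0.5212 -0.1496 45.3698]
[-0.002, -0.0, 0.0, 0.006, 0.068, 0.804] rows 2
[0.0, 0.0, -0.0, 0.0, 0.0, 0.32] rows 1
```

Emit:
send_rows --pt "0 0 0.01 0.006 0.07 0.8 0.2" --pt "0 0 0.01 0.006 0.07 0.8 0.2" --pt "0 0 0.01 0.006 0.07 0.8 0.2" --pt "0 0 0.01 0.006 0.07 0.8 0.2" --pt "0 0 0.01 0.006 0.07 0.8 0.2"

```text
clock: 12.98
tcp_pos: [0.5221, -0.1497, 0.0619]
eef_rot: [0.0, 0.125, 0.992, -0.002]
contact_force: [-0.2, -0.0, 1.0]
gripper_width: 0.051
```

Emit:
send_rows --pt "0 0 0 0 0 0.32 0.2" --pt "0 0 0 0 0 0.32 0.2" --pt "0 0 0 0 0 0.32 -1" --pt "0 0 0 0 0 0.32 -1" --pt "0 0 0 0 0 0.32 -1" --pt "0 0 0 0 0 0.32 -1" --pt "0 0 0 0 0 0.32 -1" --pt "0 0 0 0 0 0.32 -1" --pt "0 0 0 0 0 0.32 -1" --pt "0 0 0 0 0 0.32 -0.3" --pt "0 0 0 0 0 0.32 -0.3" --pt "0 0 0 0 0 0.32 -0.3"

```text
clock: 13.98
tcp_pos: [0.5223, -0.1499, 0.0303]
eef_rot: [0.0, 0.125, 0.992, -0.002]
contact_force: [0.3, 0.8, 0.0]
gripper_width: 0.0302
```

Run:
```python
from h import *
st=ctrl.get_state(); print(st["clock"],st["tcp_pos"],psi(st),st["gripper_width"],st["contact_force"])
plan([(*st["tcp_pos"][:2],.028,76.5)])
```

```text
13.9833 [ 0.52229797 -0.14986155  0.03026483] 165.61382619686484 0.030212009462269353 [0.31327424 0.78626785 0.01291918]
[-0.001, 0.002, 1.0, 0.0, 0.0, 0.022] rows 13
[0.0, 0.0, 0.037, 0.0, 0.0, 0.001] rows 1
```

Emit:
send_rows --pt "0 0.002 0.524 0 0 0.02 -0.3" --pt "0 0.002 0.524 0 0 0.02 -0.3" --pt "0 0.002 0.524 0 0 0.02 -0.3" --pt "0 0.002 0.524 0 0 0.02 -0.3" --pt "0 0.002 0.524 0 0 0.02 -0.3" --pt "0 0.002 0.524 0 0 0.02 -0.3" --pt "0 0.002 0.524 0 0 0.02 -0.3" --pt "0 0.002 0.524 0 0 0.02 -0.3"

```text
clock: 14.65
tcp_pos: [0.5223, -0.1499, 0.0283]
eef_rot: [-0.0, 0.496, 0.868, -0.001]
contact_force: [-0.7, -1.6, -0.2]
gripper_width: 0.0298
```

Emit:
send_rows --pt "0 0 0.524 0 0 0 -0.3" --pt "0 0 0.524 0 0 0 -0.3" --pt "0 0 0.524 0 0 0 -0.3" --pt "0 0 0.524 0 0 0 -0.3" --pt "0 0 0.524 0 0 0 -0.3" --pt "0 0 0.524 0 0 0 -0.3" --pt "0 0 0.524 0 0 0 -0.3" --pt "0 0 0.524 0 0 0 -0.3" --pt "0 0 0.524 0 0 0 -0.3"

```text
clock: 15.4
tcp_pos: [0.5223, -0.1499, 0.0283]
eef_rot: [0.0, 0.79, 0.613, -0.002]
contact_force: [-0.0, 0.0, -0.3]
gripper_width: 0.0301
```

Run:
```python
from h import *
st=ctrl.get_state(); print(st["clock"],st["tcp_pos"],psi(st),st["gripper_width"],st["contact_force"])
F=np.array([.582,.0784]); ph=1.9
c,s=np.cos(np.radians(ph)),np.sin(np.radians(ph)); H=np.array([[c,-s],[s,c]])
for n,q in dict(A=(-.019,-.033),B=(-.019,.011),C=(.019,-.011),D=(.019,.033)).items(): print(n,(F+H@q).round(4))
T=F+H@[.019,-.011]
plan([(*st["tcp_pos"][:2],.13,None),(*T,.15,61.9),(*T,.0645,61.9)])
```

```text
15.4 [ 0.52230283 -0.1498852   0.02831261] 75.62397452310991 0.030143153752431606 [-0.03573607  0.02852389 -0.29113588]
A [0.5641 0.0448]
B [0.5626 0.0888]
C [0.6014 0.068 ]
D [0.5999 0.112 ]
[-0.001, 0.002, -0.0, -0.002, -0.002, -1.0] rows 3
[0.0, 0.0, -0.0, 0.0, 0.0, -0.017] rows 1
[0.0, 0.0, 0.069, 1.0, 0.097, -0.087] rows 3
[0.0, 0.0, 0.069, 1.0, -0.007, -0.086] rows 3
[0.0, 0.0, 0.022, 0.312, -0.034, -0.027] rows 1
[0.0, 0.0, -0.0, 0.0, 0.0, 0.855] rows 3
```

Emit:
send_rows --pt "0 0 0 0 0 0 -1" --pt "0 0 0 0 0 0 -1" --pt "0 0 0 0 0 0 -1" --pt "0 0 0 0 0 0 -1" --pt "0 0 0 0 0 0 -1" --pt "0 0 0 0 0 0 -1" --pt "0 0 0 0 0 -0.4 -1" --pt "0 0 0 0 0 -0.8 -1" --pt "0 0 0 0 0 -1 -1" --pt "0 0 0 0 0 -1 -1"

```text
clock: 16.23
tcp_pos: [0.5249, -0.1504, 0.1328]
eef_rot: [0.003, 0.79, 0.613, 0.001]
contact_force: [1.2, -0.5, -0.5]
gripper_width: 0.0127
```

Emit:
send_rows --pt "0 0 0.07 0.35 0.03 -0.1 -1" --pt "0 0 0.07 0.7 0.06 -0.1 -1" --pt "0 0 0.07 1 0.1 -0.1 -1" --pt "0 0 0.07 1 0.1 -0.1 -1"

```text
clock: 16.57
tcp_pos: [0.5606, -0.0519, 0.1417]
eef_rot: [0.002, 0.82, 0.572, 0.001]
contact_force: [-0.8, 0.1, -0.9]
gripper_width: 0.013
```

Emit:
send_rows --pt "0 0 0.07 0.35 0 -0.1 -1" --pt "0 0 0.07 0.7 0 -0.1 -1" --pt "0 0 0.07 1 0 -0.1 -1" --pt "0 0 0.07 1 0 -0.1 -1" --pt "0 0 0.07 1 0 -0.1 -1"

```text
clock: 16.98
tcp_pos: [0.5948, 0.0433, 0.1502]
eef_rot: [0.002, 0.848, 0.53, 0.0]
contact_force: [-0.6, -0.4, -1.2]
gripper_width: 0.0126
```

```bash
cat >> h.py <<'E'
F=np.array([.582,.0784]); ph=1.9
_c,_s=np.cos(np.radians(ph)),np.sin(np.radians(ph)); H=np.array([[_c,-_s],[_s,_c]])
SL={n:F+H@q for n,q in dict(A=(-.0191,-.033),B=(-.0191,.011),C=(.0191,-.011),D=(.0191,.033)).items()}
def show():
    st=ctrl.get_state(); print(round(st["clock"],2),st["tcp_pos"].round(4),round(psi(st),2),round(st["gripper_width"],4),st["contact_force"].round(1)); return st
E
python3 - <<'E'
from h import *
show(); T=SL["C"]; plan([(*T,.15,61.9),(*T,.064,None)])
E
```

```text
16.98 [0.5948 0.0433 0.1502] 63.96 0.0126 [-0.6 -0.4 -1.2]
[0.002, 0.001, 0.024, 0.252, -0.049, 0.001] rows 1
[0.0, 0.0, -0.0, 0.0, 0.0, 0.86] rows 3
```

Emit:
send_rows --pt "0.002 0 0.024 0.25 -0.05 0 -1" --pt "0.002 0 0.024 0.25 -0.05 0 -1" --pt "0.002 0 0.024 0.25 -0.05 0 -1" --pt "0.002 0 0.024 0.25 -0.05 0.2 -1" --pt "0.002 0 0.024 0.25 -0.05 0.5 -1" --pt "0.002 0 0.024 0.25 -0.05 0.75 -1" --pt "0.002 0 0.024 0.25 -0.05 0.79 -1" --pt "0.002 0 0.024 0.25 -0.05 0.79 -1" --pt "0.002 0 0.024 0.25 -0.05 0.79 -1"

```text
clock: 17.73
tcp_pos: [0.6017, 0.0669, 0.072]
eef_rot: [0.001, 0.858, 0.514, -0.0]
contact_force: [1.5, -0.9, -1.4]
gripper_width: 0.0125
```

Run:
```python
from h import *
show(); T=SL["C"]; plan([(*T,.0665,61.9)])
```

```text
17.73 [0.6017 0.0669 0.072 ] 61.86 0.0125 [ 1.5 -0.9 -1.4]
[0.001, 0.001, -0.001, 0.009, -0.007, 0.054] rows 1
```

Emit:
send_rows --pt "0 0 0 0.012 -0.007 0.02 -1" --pt "0 0 0 0.012 -0.007 0.04 -1" --pt "0 0 0 0.012 -0.007 0.055 -1" --pt "0 0 0 0.012 -0.007 0.055 -1" --pt "0 0 0 0.012 -0.007 0.055 -1"

```text
clock: 18.15
tcp_pos: [0.6017, 0.0684, 0.0668]
eef_rot: [0.001, 0.858, 0.514, -0.0]
contact_force: [0.1, 0.1, -0.9]
gripper_width: 0.0127
```

Run:
```python
from h import *
show(); T=SL["C"]; plan([(*T,.0645,61.9)])
```

```text
18.15 [0.6017 0.0684 0.0668] 61.86 0.0127 [ 0.1  0.1 -0.9]
[0.001, 0.001, -0.0, -0.004, -0.001, 0.023] rows 1
```

Not yet in contact; I'll lower a little more.

Emit:
send_rows --pt "0 0 0 -0.002 0 0.012 -1" --pt "0 0 0 -0.002 0 0.024 -1" --pt "0 0 0 -0.002 0 0.032 -1" --pt "0 0 0 -0.002 0 0.032 -1" --pt "0 0 0 -0.002 0 0.032 -1"

```text
clock: 18.57
tcp_pos: [0.6016, 0.0682, 0.0636]
eef_rot: [0.001, 0.858, 0.514, -0.0]
contact_force: [0.0, -0.2, -0.9]
gripper_width: 0.0126
```

Run:
```python
from h import *
show()
```

```text
18.57 [0.6016 0.0682 0.0636] 61.87 0.0126 [ 0.  -0.2 -0.9]
```

Emit:
send_rows --pt "0 0 0 0.003 0 0.006 -1" --pt "0 0 0 0.003 0 0.012 -1" --pt "0 0 0 0.003 0 0.012 -1" --pt "0 0 0 0.003 0 0.012 -1"

```text
clock: 18.9
tcp_pos: [0.6018, 0.0682, 0.0635]
eef_rot: [0.001, 0.858, 0.514, 0.0]
contact_force: [-3.7, -0.6, 11.2]
gripper_width: 0.0125
```

Run:
```python
from h import *
show()
```

```text
18.9 [0.6018 0.0682 0.0635] 61.85 0.0125 [-3.7 -0.6 11.2]
```

Emit:
send_rows --pt "0 0 0 0 0 0 -1" --pt "0 0 0 0 0 0 -0.3" --pt "0 0 0 0 0 0 -0.3" --pt "0 0 0 0 0 0 -0.3" --pt "0 0 0 0 0 0 -0.3" --pt "0 0 0 0 0 -0.3 -0.3" --pt "0 0 0 0 0 -0.7 -0.3" --pt "0 0 0 0 0 -1 -0.3" --pt "0 0 0 0 0 -1 -0.3"

```text
clock: 19.65
tcp_pos: [0.6046, 0.0687, 0.1698]
eef_rot: [0.003, 0.858, 0.514, 0.004]
contact_force: [0.7, 0.5, -0.2]
gripper_width: 0.03
```

Run:
```python
from h import *
show()
plan([(.5326,-.3044,.14,129.7)])
```

```text
19.65 [0.6046 0.0687 0.1698] 61.86 0.03 [ 0.7  0.5 -0.2]
[0.007, -0.002, -0.217, -1.0, 0.309, 0.081] rows 3
[0.0, 0.0, -0.208, -1.0, -0.025, 0.079] rows 3
[0.0, 0.0, -0.22, -1.0, -0.351, 0.083] rows 3
[0.0, 0.0, -0.144, -0.545, -0.429, 0.054] rows 2
```

Emit:
send_rows --pt "0.007 0 -0.217 -1 0.31 0.08 0.2" --pt "0.007 0 -0.217 -1 0.31 0.08 0.2" --pt "0.007 0 -0.217 -1 0.31 0.08 0.2" --pt "0.007 0 -0.217 -1 0.31 0.08 0.2"

```text
clock: 19.98
tcp_pos: [0.5839, -0.038, 0.1616]
eef_rot: [-0.001, 0.762, 0.647, 0.0]
contact_force: [-0.5, 0.4, -0.6]
gripper_width: 0.0514
```

Emit:
send_rows --pt "0 0 -0.21 -1 -0.03 0.08 0.2" --pt "0 0 -0.21 -1 -0.03 0.08 0.2" --pt "0 0 -0.21 -1 -0.03 0.08 0.2" --pt "0 0 -0.21 -1 -0.03 0.08 0.2"

```text
clock: 20.32
tcp_pos: [0.5636, -0.14, 0.1528]
eef_rot: [-0.001, 0.651, 0.759, -0.0]
contact_force: [0.9, 0.1, -0.2]
gripper_width: 0.0511
```

Emit:
send_rows --pt "0 0 -0.22 -1 -0.35 0.08 0.2" --pt "0 0 -0.22 -1 -0.35 0.08 0.2" --pt "0 0 -0.22 -1 -0.35 0.08 0.2" --pt "0 0 -0.22 -1 -0.35 0.08 0.2"

```text
clock: 20.65
tcp_pos: [0.5434, -0.2483, 0.144]
eef_rot: [-0.001, 0.516, 0.856, -0.001]
contact_force: [-1.3, 0.0, 0.1]
gripper_width: 0.0516
```

Emit:
send_rows --pt "0 0 -0.14 -0.54 -0.43 0.05 0.2" --pt "0 0 -0.14 -0.54 -0.43 0.05 0.2" --pt "0 0 -0.14 -0.54 -0.43 0.05 0.2" --pt "0 0 -0.14 -0.54 -0.43 0.05 0.2" --pt "0 0 -0.14 -0.54 -0.43 0.05 0.2" --pt "0 0 -0.14 -0.54 -0.43 0.05 0.2"

```text
clock: 21.15
tcp_pos: [0.5309, -0.3149, 0.1391]
eef_rot: [-0.001, 0.424, 0.906, -0.001]
contact_force: [-0.6, 1.0, 0.1]
gripper_width: 0.0512
```

```bash
cat >> h.py <<'E'
def look(x,y,t,z1=.06):
    """refit block near x,y with yaw near t (mod 60); plan approach, print"""
    st=show(); c=imaging.capture("wrist"); cm=cam(c,st)
    m=[(d["p"],ray(cm,d["xy"],0)[:2]) for q in ("good1","reject1") for d in models.mark_of(c,q)]
    m=[q for q in m if np.hypot(*(q[1]-[x,y]))<.06]
    print("marks",[(round(p,2),w.round(3).tolist()) for p,w in m])
    b=fit(c["frame"],cm,x,y)[0]; b0=b[0]; th=b[3]+60*np.round((t-b[3])/60)
    print("fit",np.round(b,4),"yaw",round(th,2)); plan([(b[1],b[2],z1,th),(b[1],b[2],.0285,None)]); return c,cm,b,th
E
python3 - <<'E'
from h import *
look(.5326,-.3044,129.7)
E
```

```text
21.15 [ 0.5309 -0.3149  0.1391] 129.82 0.0512 [-0.6  1.   0.1]
marks [(0.68, [0.53, -0.305])]Traceback (most recent call last):
  File "<stdin>", line 2, in <module>
  File "h.py", line 87, in look
    b=fit(c["frame"],cm,x,y)[0]; b0=b[0]; th=b[3]+60*np.round((t-b[3])/60)
      ~~~^^^^^^^^^^^^^^^^^^^
  File "h.py", line 69, in fit
    r=minimize(f,[x*1e3,y*1e3,t],method="Nelder-Mead",options=dict(initial_simplex=[[x*1e3,y*1e3,t],[x*1e3+4,y*1e3,t],[x*1e3,y*1e3+4,t],[x*1e3,y*1e3,t+8]],maxiter=120))
    res = _minimize_neldermead(fun, x0, args, callback, bounds=bounds,
                               **options)
    fsim[k] = func(sim[k])
              ~~~~^^^^^^^^
    fx = function(np.copy(x), *(wrapper_args + args))
  File "h.py", line 66, in <lambda>
    f=lambda v:1-(lambda a:(a&big).sum()/(a|big).sum())(sil(cm,v[0]/1e3,v[1]/1e3,np.radians(v[2]),base,S,off,big.shape))
                                                        ~~~^^^^^^^^^^^^^^^^^^^^^^^^^^^^^^^^^^^^^^^^^^^^^^^^^^^^^^^^^^^^
  File "h.py", line 52, in sil
    p=(Q@poly.T).T+[x,y]
       ~^~~~~~~
ValueError: matmul: Input operand 1 does not have enough dimensions (has 0, gufunc core with signature (n?,k),(k,m?)->(n?,m?) requires 1)
```

Name clash (`_s`); quick fix.

```bash
sed -i 's/^_c,_s=.*/H=R.from_euler("z",ph,degrees=True).as_matrix()[:2,:2]/; /^SL=/!b' h.py; sed -i 's/).as_matrix()\[:2,:2\]; H=.*/).as_matrix()[:2,:2]/' h.py
python3 - <<'E'
from h import *
look(.5326,-.3044,129.7)
E
```

```text
21.3 [ 0.531  -0.315   0.1393] 129.89 0.0515 [-0.1 -0.9 -0.4]
marks [(0.79, [0.53, -0.303])]
fit [  0.963    0.5324  -0.3031 131.8192] yaw 131.82
[-0.001, -0.0, -0.023, 0.085, 0.092, 0.793] rows 2
[0.0, 0.0, -0.0, 0.0, 0.0, 0.315] rows 1
```

Emit:
send_rows --pt "0 0 -0.02 0.085 0.092 0.8 0.2" --pt "0 0 -0.02 0.085 0.092 0.8 0.2" --pt "0 0 -0.02 0.085 0.092 0.8 0.2" --pt "0 0 -0.02 0.085 0.092 0.8 0.2" --pt "0 0 -0.02 0.085 0.092 0.8 0.2"

```text
clock: 21.87
tcp_pos: [0.5332, -0.3037, 0.061]
eef_rot: [0.0, 0.41, 0.912, -0.001]
contact_force: [0.8, 0.1, 0.4]
gripper_width: 0.0511
```

Emit:
send_rows --pt "0 0 0 0 0 0.33 0.2" --pt "0 0 0 0 0 0.33 0.2" --pt "0 0 0 0 0 0.33 -1" --pt "0 0 0 0 0 0.33 -1" --pt "0 0 0 0 0 0.33 -1" --pt "0 0 0 0 0 0.33 -1" --pt "0 0 0 0 0 0.33 -1" --pt "0 0 0 0 0 0.33 -1" --pt "0 0 0 0 0 0.33 -1" --pt "0 0 0 0 0 0.33 -0.3" --pt "0 0 0 0 0 0.33 -0.3" --pt "0 0 0 0 0 0.33 -0.3"

```text
clock: 22.87
tcp_pos: [0.5333, -0.3039, 0.0284]
eef_rot: [0.0, 0.41, 0.912, -0.001]
contact_force: [-0.5, 0.9, -0.6]
gripper_width: 0.0299
```

Emit:
send_rows --pt "0 0 0.524 0 0 0.01 -0.3" --pt "0 0 0.524 0 0 0.01 -0.3" --pt "0 0 0.524 0 0 0.01 -0.3" --pt "0 0 0.524 0 0 0.01 -0.3" --pt "0 0 0.524 0 0 0.01 -0.3" --pt "0 0 0.524 0 0 0.01 -0.3" --pt "0 0 0.524 0 0 0.01 -0.3" --pt "0 0 0.524 0 0 0.01 -0.3" --pt "0 0 0.524 0 0 0.01 -0.3"

```text
clock: 23.62
tcp_pos: [0.5333, -0.3038, 0.0274]
eef_rot: [0.001, 0.727, 0.686, -0.001]
contact_force: [-0.0, 0.1, 0.3]
gripper_width: 0.0298
```

Emit:
send_rows --pt "0 0 0.524 0 0 0 -0.3" --pt "0 0 0.524 0 0 0 -0.3" --pt "0 0 0.524 0 0 0 -0.3" --pt "0 0 0.524 0 0 0 -0.3" --pt "0 0 0.524 0 0 0 -0.3" --pt "0 0 0.524 0 0 0 -0.3" --pt "0 0 0.524 0 0 0 -0.3" --pt "0 0 0.524 0 0 0 -0.3" --pt "0 0 0.524 0 0 0 -0.3"

```text
clock: 24.37
tcp_pos: [0.5332, -0.3038, 0.0274]
eef_rot: [0.001, 0.934, 0.357, -0.0]
contact_force: [1.2, -0.1, -0.5]
gripper_width: 0.0299
```

Emit:
send_rows --pt "0 0 0 0 0 0 -1" --pt "0 0 0 0 0 0 -1" --pt "0 0 0 0 0 0 -1" --pt "0 0 0 0 0 0 -1" --pt "0 0 0 0 0 0 -1" --pt "0 0 0 0 0 0 -1" --pt "0 0 0 0 0 0 -1"

```text
clock: 24.95
tcp_pos: [0.5333, -0.3039, 0.0274]
eef_rot: [0.001, 0.934, 0.357, -0.0]
contact_force: [0.6, -0.3, 0.9]
gripper_width: 0.0128
```

Run:
```python
from h import *
st=show(); T=SL["B"]+H@[-.004,.0023]; print(T)
plan([(*st["tcp_pos"][:2],.128,None),(*T,.15,61.9)])
```

```text
24.95 [ 0.5333 -0.3039  0.0274] 41.81 0.0128 [ 0.6 -0.3  0.9]
[0.55847174 0.0909268 ]
[0.001, 0.001, 0.0, -0.001, 0.002, -1.0] rows 3
[0.0, 0.0, -0.0, 0.0, 0.0, -0.006] rows 1
[0.0, 0.0, -0.083, 1.0, -0.984, -0.078] rows 4
[0.0, 0.0, -0.074, 1.0, -0.765, -0.07] rows 4
[0.0, 0.0, -0.069, 1.0, -0.602, -0.065] rows 3
[0.0, 0.0, -0.007, 0.115, -0.054, -0.007] rows 1
```

Emit:
send_rows --pt "0 0 0 0 0 -0.4 -1" --pt "0 0 0 0 0 -0.8 -1" --pt "0 0 0 0 0 -1 -1" --pt "0 0 0 0 0 -1 -1"

```text
clock: 25.28
tcp_pos: [0.5355, -0.3049, 0.1325]
eef_rot: [0.004, 0.934, 0.357, 0.002]
contact_force: [0.7, 0.2, 0.2]
gripper_width: 0.0127
```

Emit:
send_rows --pt "0 0 -0.083 0.3 -0.3 -0.08 -1" --pt "0 0 -0.083 0.6 -0.6 -0.08 -1" --pt "0 0 -0.083 1 -0.98 -0.08 -1" --pt "0 0 -0.083 1 -0.98 -0.08 -1"

```text
clock: 25.62
tcp_pos: [0.5439, -0.1611, 0.1391]
eef_rot: [0.003, 0.91, 0.415, 0.002]
contact_force: [-0.9, 0.0, -1.6]
gripper_width: 0.0125
```

Emit:
send_rows --pt "0 0 -0.075 0.3 -0.25 -0.08 -1" --pt "0 0 -0.075 0.6 -0.5 -0.08 -1" --pt "0 0 -0.075 1 -0.76 -0.08 -1" --pt "0 0 -0.075 1 -0.76 -0.08 -1"

```text
clock: 25.95
tcp_pos: [0.5517, -0.0304, 0.1458]
eef_rot: [0.002, 0.884, 0.468, 0.002]
contact_force: [0.1, -0.1, -0.2]
gripper_width: 0.013
```

Emit:
send_rows --pt "0 0 -0.07 0.3 -0.2 0 -1" --pt "0 0 -0.07 0.6 -0.4 0 -1" --pt "0 0 -0.07 1 -0.6 0 -1" --pt "0 0 -0.07 1 -0.6 0 -1" --pt "0 0 -0.07 1 -0.6 0 -1" --pt "0 0 -0.07 1 -0.6 0 -1"

```text
clock: 26.45
tcp_pos: [0.5578, 0.086, 0.1448]
eef_rot: [0.002, 0.858, 0.514, 0.001]
contact_force: [0.8, -0.4, -0.4]
gripper_width: 0.0127
```

Run:
```python
from h import *
st=show(); T=SL["B"]+H@[-.004,.0023]; print(T,SL["C"])
plan([(*T,.15,61.9),(*T,.0635,61.9)])
```

```text
26.45 [0.5578 0.086  0.1448] 61.83 0.0127 [ 0.8 -0.4 -0.4]
[0.55847174 0.0909268 ] [0.60145421 0.06803931]
[0.003, 0.001, -0.001, 0.046, -0.017, -0.052] rows 1
[0.0, 0.0, -0.0, 0.0, 0.0, 0.865] rows 3
```

Emit:
send_rows --pt "0.003 0 0 0.046 -0.017 0 -1" --pt "0.003 0 0 0.046 -0.017 0.25 -1" --pt "0.003 0 0 0.046 -0.017 0.5 -1" --pt "0.003 0 0 0.046 -0.017 0.7 -1" --pt "0.003 0 0 0.046 -0.017 0.76 -1" --pt "0.003 0 0 0.046 -0.017 0.76 -1" --pt "0.003 0 0 0.046 -0.017 0.76 -1" --pt "0.003 0 0 0.046 -0.017 0.76 -1"

```text
clock: 27.12
tcp_pos: [0.5596, 0.0903, 0.0701]
eef_rot: [0.0, 0.858, 0.513, 0.0]
contact_force: [-0.2, -0.3, -2.0]
gripper_width: 0.013
```

Run:
```python
from h import *
st=show(); T=SL["B"]+H@[-.004,.0023]; E=np.array([.6018,.0682])+H@[-.0382,.022]
plan([(*T,.063,61.9),(*E,.063,61.9)])
```

```text
27.12 [0.5596 0.0903 0.0701] 61.78 0.013 [-0.2 -0.3 -2. ]
[0.0, -0.0, -0.001, -0.0, -0.013, 0.071] rows 1
[0.0, 0.0, -0.0, 0.003, 0.048, 0.0] rows 1
```

Emit:
send_rows --pt "0 0 0 0 -0.013 0.03 -1" --pt "0 0 0 0 -0.013 0.05 -1" --pt "0 0 0 0 -0.013 0.07 -1" --pt "0 0 0 0 -0.013 0.07 -1" --pt "0 0 0 0 -0.013 0.07 -1" --pt "0 0 0 0 -0.013 0.07 -1"

```text
clock: 27.62
tcp_pos: [0.5585, 0.091, 0.0631]
eef_rot: [0.0, 0.858, 0.513, 0.0]
contact_force: [1.0, 0.3, -1.7]
gripper_width: 0.0127
```

Emit:
send_rows --pt "0 0 0 0 0.015 0 -1" --pt "0 0 0 0 0.03 0 -1" --pt "0 0 0 0 0.045 0 -1" --pt "0 0 0 0 0.052 0 -1" --pt "0 0 0 0 0.052 0 -1" --pt "0 0 0 0 0.052 0 -1"

```text
clock: 28.12
tcp_pos: [0.5631, 0.0885, 0.0631]
eef_rot: [0.0, 0.858, 0.513, 0.0]
contact_force: [0.3, 0.0, -0.9]
gripper_width: 0.0128
```

Run:
```python
from h import *
st=show(); E=np.array([.6018,.0682])+H@[-.0382,.022]; print(H.T@(st["tcp_pos"][:2]-[.6018,.0682]),np.hypot(*(st["tcp_pos"][:2]-[.6018,.0682])))
plan([(*E,.063,61.9)])
```

```text
28.12 [0.5631 0.0885 0.0631] 61.78 0.0128 [ 0.3  0.  -0.9]
[-0.03796391  0.02159567] 0.04367643675557235
[0.0, -0.0, -0.001, 0.002, -0.004, 0.001] rows 1
```

Emit:
send_rows --pt "0 0 0 0 0 0.005 -1" --pt "0 0 0 0 0 0.005 -0.3" --pt "0 0 0 0 0 0.005 -0.3" --pt "0 0 0 0 0 0.005 -0.3" --pt "0 0 0 0 0 0.005 -0.3" --pt "0 0 0 0 0 -0.3 -0.3" --pt "0 0 0 0 0 -0.7 -0.3" --pt "0 0 0 0 0 -1 -0.3" --pt "0 0 0 0 0 -1 -0.3"

```text
clock: 28.87
tcp_pos: [0.566, 0.089, 0.1694]
eef_rot: [0.002, 0.858, 0.513, 0.005]
contact_force: [1.1, -0.3, -0.3]
gripper_width: 0.03
```

Run:
```python
from h import *
show()
plan([(.4438,-.3199,.14,162.8)])
```

```text
28.87 [0.566  0.089  0.1694] 61.79 0.03 [ 1.1 -0.3 -0.3]
[0.006, -0.003, -0.281, -1.0, 0.204, 0.066] rows 4
[0.0, 0.0, -0.282, -1.0, -0.223, 0.071] rows 4
[0.0, 0.0, -0.344, -1.0, -0.749, 0.086] rows 5
[0.0, 0.0, -0.268, -0.39, -0.892, 0.067] rows 4
```

Emit:
send_rows --pt "0.006 0 -0.28 -1 0.2 0.07 0.2" --pt "0.006 0 -0.28 -1 0.2 0.07 0.2" --pt "0.006 0 -0.28 -1 0.2 0.07 0.2" --pt "0.006 0 -0.28 -1 0.2 0.07 0.2"

```text
clock: 29.2
tcp_pos: [0.535, -0.0119, 0.1622]
eef_rot: [-0.001, 0.731, 0.683, 0.001]
contact_force: [0.9, 0.2, -0.4]
gripper_width: 0.0513
```

Emit:
send_rows --pt "0 0 -0.28 -1 -0.22 0.07 0.2" --pt "0 0 -0.28 -1 -0.22 0.07 0.2" --pt "0 0 -0.28 -1 -0.22 0.07 0.2" --pt "0 0 -0.28 -1 -0.22 0.07 0.2"

```text
clock: 29.53
tcp_pos: [0.5045, -0.1141, 0.1546]
eef_rot: [-0.0, 0.571, 0.821, 0.0]
contact_force: [0.9, 0.2, 0.1]
gripper_width: 0.0511
```

Emit:
send_rows --pt "0 0 -0.34 -1 -0.75 0.08 0.2" --pt "0 0 -0.34 -1 -0.75 0.08 0.2" --pt "0 0 -0.34 -1 -0.75 0.08 0.2" --pt "0 0 -0.34 -1 -0.75 0.08 0.2" --pt "0 0 -0.34 -1 -0.75 0.08 0.2"

```text
clock: 29.95
tcp_pos: [0.4677, -0.2371, 0.1461]
eef_rot: [-0.0, 0.344, 0.939, 0.0]
contact_force: [-0.0, -0.2, -0.8]
gripper_width: 0.0515
```

Emit:
send_rows --pt "0 0 -0.27 -0.39 -0.89 0.07 0.2" --pt "0 0 -0.27 -0.39 -0.89 0.07 0.2" --pt "0 0 -0.27 -0.39 -0.89 0.07 0.2" --pt "0 0 -0.27 -0.39 -0.89 0.07 0.2" --pt "0 0 -0.27 -0.39 -0.89 0.07 0.2" --pt "0 0 -0.27 -0.39 -0.89 0.07 0.2"

```text
clock: 30.45
tcp_pos: [0.4398, -0.3302, 0.139]
eef_rot: [-0.0, 0.15, 0.989, 0.0]
contact_force: [-0.1, 0.5, 0.0]
gripper_width: 0.0515
```

Run:
```python
from h import *
look(.4438,-.3199,162.8)
```

```text
30.45 [ 0.4398 -0.3302  0.139 ] 162.79 0.0515 [-0.1  0.5  0. ]
marks [(0.86, [0.445, -0.321])]
fit [  0.9631   0.4442  -0.3182 163.3726] yaw 163.37
[0.0, -0.0, -0.005, -0.005, 0.12, 0.792] rows 2
[0.0, 0.0, -0.0, 0.0, 0.0, 0.315] rows 1
```

Emit:
send_rows --pt "0 0 -0.005 -0.005 0.12 0.8 0.2" --pt "0 0 -0.005 -0.005 0.12 0.8 0.2" --pt "0 0 -0.005 -0.005 0.12 0.8 0.2" --pt "0 0 -0.005 -0.005 0.12 0.8 0.2" --pt "0 0 -0.005 -0.005 0.12 0.8 0.2"

```text
clock: 31.02
tcp_pos: [0.4451, -0.3185, 0.0609]
eef_rot: [0.0, 0.145, 0.989, -0.0]
contact_force: [-0.2, -0.6, 0.3]
gripper_width: 0.0517
```

Emit:
send_rows --pt "0 0 0 0 0 0.33 0.2" --pt "0 0 0 0 0 0.33 0.2" --pt "0 0 0 0 0 0.33 -1" --pt "0 0 0 0 0 0.33 -1" --pt "0 0 0 0 0 0.33 -1" --pt "0 0 0 0 0 0.33 -1" --pt "0 0 0 0 0 0.33 -1" --pt "0 0 0 0 0 0.33 -1" --pt "0 0 0 0 0 0.33 -1" --pt "0 0 0 0 0 0.33 -0.3" --pt "0 0 0 0 0 0.33 -0.3" --pt "0 0 0 0 0 0.33 -0.3"

```text
clock: 32.02
tcp_pos: [0.4452, -0.3186, 0.0283]
eef_rot: [0.001, 0.145, 0.989, -0.0]
contact_force: [0.8, 0.2, 0.5]
gripper_width: 0.0299
```

Emit:
send_rows --pt "0 0 0.524 0 0 0 -0.3" --pt "0 0 0.524 0 0 0 -0.3" --pt "0 0 0.524 0 0 0 -0.3" --pt "0 0 0.524 0 0 0 -0.3" --pt "0 0 0.524 0 0 0 -0.3" --pt "0 0 0.524 0 0 0 -0.3" --pt "0 0 0.524 0 0 0 -0.3" --pt "0 0 0.524 0 0 0 -0.3" --pt "0 0 0.524 0 0 0 -0.3"

```text
clock: 32.77
tcp_pos: [0.4452, -0.3186, 0.0283]
eef_rot: [0.001, 0.512, 0.859, -0.0]
contact_force: [-0.4, -0.3, 0.7]
gripper_width: 0.0302
```

Emit:
send_rows --pt "0 0 0.524 0 0 0 -0.3" --pt "0 0 0.524 0 0 0 -0.3" --pt "0 0 0.524 0 0 0 -0.3" --pt "0 0 0.524 0 0 0 -0.3" --pt "0 0 0.524 0 0 0 -0.3" --pt "0 0 0.524 0 0 0 -0.3" --pt "0 0 0.524 0 0 0 -0.3" --pt "0 0 0.524 0 0 0 -0.3" --pt "0 0 0.524 0 0 0 -0.3"

```text
clock: 33.52
tcp_pos: [0.4452, -0.3186, 0.0283]
eef_rot: [0.0, 0.801, 0.599, 0.0]
contact_force: [0.3, 0.1, 0.9]
gripper_width: 0.0298
```

Emit:
send_rows --pt "0 0 0 0 0 0 -1" --pt "0 0 0 0 0 0 -1" --pt "0 0 0 0 0 0 -1" --pt "0 0 0 0 0 0 -1" --pt "0 0 0 0 0 0 -1" --pt "0 0 0 0 0 0 -1" --pt "0 0 0 0 0 0 -1"

```text
clock: 34.1
tcp_pos: [0.4454, -0.3187, 0.0285]
eef_rot: [0.001, 0.801, 0.599, 0.0]
contact_force: [0.5, 0.0, 4.3]
gripper_width: 0.0127
```

Run:
```python
from h import *
st=show(); B=np.array([.5631,.0885]); A=B+H@[0,-.044]; print("A",A,"C",B+H@[.0381,-.022]); T=A+H@[-.0023,-.004]; print("T",T)
plan([(*st["tcp_pos"][:2],.128,None),(*T,.15,61.9)])
```

```text
34.1 [ 0.4454 -0.3187  0.0285] 73.58 0.0127 [0.5 0.  4.3]
A [0.56455883 0.04452419] C [0.60190847 0.06777531]
T [0.56239271 0.04045013]
[0.001, 0.0, 0.0, -0.0, 0.001, -0.995] rows 3
[0.0, 0.0, 0.036, 1.0, 0.028, -0.058] rows 3
[0.0, 0.0, 0.036, 1.0, -0.026, -0.058] rows 3
[0.0, 0.0, 0.036, 1.0, -0.08, -0.058] rows 3
[0.0, 0.0, 0.028, 0.766, -0.103, -0.045] rows 2
```

Emit:
send_rows --pt "0 0 0 0 0 -0.4 -1" --pt "0 0 0 0 0 -0.8 -1" --pt "0 0 0 0 0 -1 -1" --pt "0 0 0 0 0 -1 -1"

```text
clock: 34.43
tcp_pos: [0.4472, -0.32, 0.133]
eef_rot: [0.004, 0.801, 0.599, 0.001]
contact_force: [0.4, 0.3, -1.7]
gripper_width: 0.013
```

Emit:
send_rows --pt "0 0 0.036 0.33 0 -0.06 -1" --pt "0 0 0.036 0.66 0.02 -0.06 -1" --pt "0 0 0.036 1 0.03 -0.06 -1" --pt "0 0 0.036 1 0.03 -0.06 -1"

```text
clock: 34.77
tcp_pos: [0.4788, -0.2203, 0.1377]
eef_rot: [0.003, 0.816, 0.578, 0.002]
contact_force: [-0.7, -0.7, -1.7]
gripper_width: 0.0124
```

Emit:
send_rows --pt "0 0 0.036 0.33 0 -0.06 -1" --pt "0 0 0.036 0.66 -0.02 -0.06 -1" --pt "0 0 0.036 1 -0.03 -0.06 -1" --pt "0 0 0.036 1 -0.03 -0.06 -1"

```text
clock: 35.1
tcp_pos: [0.5096, -0.1205, 0.1426]
eef_rot: [0.001, 0.83, 0.558, 0.002]
contact_force: [0.2, 0.6, -1.2]
gripper_width: 0.0128
```

Emit:
send_rows --pt "0 0 0.036 0.33 0 -0.03 -1" --pt "0 0 0.036 0.66 -0.04 -0.03 -1" --pt "0 0 0.036 1 -0.08 -0.03 -1" --pt "0 0 0.036 1 -0.08 -0.03 -1"

```text
clock: 35.43
tcp_pos: [0.5408, -0.0206, 0.1445]
eef_rot: [0.0, 0.844, 0.537, 0.002]
contact_force: [-0.5, -0.1, -0.9]
gripper_width: 0.0125
```

Emit:
send_rows --pt "0 0 0.028 0.33 -0.04 0 -1" --pt "0 0 0.028 0.6 -0.1 0 -1" --pt "0 0 0.028 0.75 -0.1 0 -1" --pt "0 0 0.028 0.75 -0.1 0 -1" --pt "0 0 0.028 0.75 -0.1 0 -1"

```text
clock: 35.85
tcp_pos: [0.5632, 0.0515, 0.1438]
eef_rot: [0.0, 0.854, 0.52, 0.001]
contact_force: [-0.7, -0.6, -1.0]
gripper_width: 0.0128
```

Run:
```python
from h import *
show(); plan([(.5624,.0404,.070,61.9)])
```

```text
35.85 [0.5632 0.0515 0.1438] 62.62 0.0128 [-0.7 -0.6 -1. ]
[0.001, -0.001, 0.008, -0.104, 0.043, 0.738] rows 2
```

Emit:
send_rows --pt "0 0 0.008 -0.104 0.043 0 -1" --pt "0 0 0.008 -0.104 0.043 0 -1" --pt "0 0 0.008 -0.104 0.043 0 -1" --pt "0 0 0.008 -0.104 0.043 0.1 -1" --pt "0 0 0.008 -0.104 0.043 0.4 -1" --pt "0 0 0.008 -0.104 0.043 0.65 -1" --pt "0 0 0.008 -0.104 0.043 0.73 -1" --pt "0 0 0.008 -0.104 0.043 0.73 -1" --pt "0 0 0.008 -0.104 0.043 0.73 -1" --pt "0 0 0.008 -0.104 0.043 0.73 -1"

```text
clock: 36.68
tcp_pos: [0.5633, 0.0403, 0.072]
eef_rot: [0.001, 0.858, 0.514, 0.002]
contact_force: [-0.1, -0.4, -1.2]
gripper_width: 0.0128
```

Run:
```python
from h import *
show(); A=np.array([.56456,.04452]); plan([(.5624,.0404,.0645,61.9),(*(A+H@[.0001,.0002]),.0645,61.9)])
```

```text
36.68 [0.5633 0.0403 0.072 ] 61.93 0.0128 [-0.1 -0.4 -1.2]
[0.002, -0.002, 0.0, -0.004, -0.009, 0.075] rows 1
[0.0, 0.0, -0.0, 0.049, -0.0, 0.0] rows 1
```

Emit:
send_rows --pt "0.001 -0.001 0 -0.004 -0.009 0.03 -1" --pt "0.001 -0.001 0 -0.004 -0.009 0.06 -1" --pt "0.001 -0.001 0 -0.004 -0.009 0.075 -1" --pt "0.001 -0.001 0 -0.004 -0.009 0.075 -1" --pt "0.001 -0.001 0 -0.004 -0.009 0.075 -1"

```text
clock: 37.1
tcp_pos: [0.5623, 0.0405, 0.0646]
eef_rot: [0.0, 0.857, 0.515, 0.001]
contact_force: [0.8, 0.3, -1.4]
gripper_width: 0.0124
```

Emit:
send_rows --pt "0 0 0 0.015 0 0 -1" --pt "0 0 0 0.03 0 0 -1" --pt "0 0 0 0.042 0 0 -1" --pt "0 0 0 0.05 0 0 -1" --pt "0 0 0 0.05 0 0 -1" --pt "0 0 0 0.05 0 0 -1"

```text
clock: 37.6
tcp_pos: [0.5647, 0.0449, 0.0646]
eef_rot: [0.0, 0.857, 0.515, 0.001]
contact_force: [-0.2, 0.2, -1.6]
gripper_width: 0.0125
```

Run:
```python
from h import *
st=show(); p=st["tcp_pos"][:2]; 
for q in ([.5631,.0885],[.6019,.0678]): print(H.T@(q-p),np.hypot(*(q-p)))
```

```text
37.6 [0.5647 0.0449 0.0646] 61.94 0.0125 [-0.2  0.2 -1.6]
[-0.00015383  0.0435897 ] 0.04358996971675388
[0.03793853 0.02161466] 0.04366377818481923
```

Emit:
send_rows --pt "0 0 0 0 0 0.008 -1" --pt "0 0 0 0 0 0.008 -1" --pt "0 0 0 0 0 0.008 -0.3" --pt "0 0 0 0 0 0.008 -0.3" --pt "0 0 0 0 0 0.008 -0.3" --pt "0 0 0 0 0 0.008 -0.3" --pt "0 0 0 0 0 -0.3 -0.3" --pt "0 0 0 0 0 -0.7 -0.3" --pt "0 0 0 0 0 -1 -0.3" --pt "0 0 0 0 0 -1 -0.3"

```text
clock: 38.43
tcp_pos: [0.5674, 0.0451, 0.1709]
eef_rot: [0.002, 0.857, 0.515, 0.005]
contact_force: [0.5, 0.1, -0.6]
gripper_width: 0.0298
```

Run:
```python
from h import *
show()
plan([(.5379,-.3976,.14,110.8)])
```

```text
38.43 [0.5674 0.0451 0.1709] 61.94 0.0298 [ 0.5  0.1 -0.6]
[0.007, -0.004, -0.14, -1.0, 0.45, 0.074] rows 3
[0.0, 0.0, -0.131, -1.0, 0.216, 0.071] rows 3
[0.0, 0.0, -0.128, -1.0, 0.016, 0.07] rows 3
[0.0, 0.0, -0.13, -1.0, -0.178, 0.071] rows 3
[0.0, 0.0, -0.039, -0.281, -0.11, 0.021] rows 1
```

Emit:
send_rows --pt "0.006 0 -0.14 -1 0.45 0.07 0.2" --pt "0.006 0 -0.14 -1 0.45 0.07 0.2" --pt "0.006 0 -0.14 -1 0.45 0.07 0.2" --pt "0.006 0 -0.14 -1 0.45 0.07 0.2"

```text
clock: 38.77
tcp_pos: [0.5599, -0.0687, 0.1638]
eef_rot: [-0.0, 0.8, 0.6, 0.002]
contact_force: [0.3, 0.1, 0.4]
gripper_width: 0.051
```

Emit:
send_rows --pt "0 0 -0.13 -1 0.22 0.07 0.2" --pt "0 0 -0.13 -1 0.22 0.07 0.2" --pt "0 0 -0.13 -1 0.22 0.07 0.2" --pt "0 0 -0.13 -1 0.22 0.07 0.2"

```text
clock: 39.1
tcp_pos: [0.5527, -0.1749, 0.1559]
eef_rot: [0.0, 0.739, 0.674, 0.002]
contact_force: [0.4, -0.3, 0.3]
gripper_width: 0.0512
```

Emit:
send_rows --pt "0 0 -0.13 -1 0.02 0.07 0.2" --pt "0 0 -0.13 -1 0.02 0.07 0.2" --pt "0 0 -0.13 -1 0.02 0.07 0.2" --pt "0 0 -0.13 -1 0.02 0.07 0.2"

```text
clock: 39.43
tcp_pos: [0.5452, -0.2782, 0.148]
eef_rot: [0.001, 0.671, 0.741, 0.001]
contact_force: [-0.1, 0.2, -0.9]
gripper_width: 0.0511
```

Emit:
send_rows --pt "0 0 -0.17 -1 -0.2 0.07 0.2" --pt "0 0 -0.17 -1 -0.2 0.07 0.2" --pt "0 0 -0.17 -1 -0.2 0.07 0.2" --pt "0 0 -0.17 -1 -0.2 0.07 0.2" --pt "0 0 -0.17 -1 -0.2 0.07 0.2" --pt "0 0 -0.17 -1 -0.2 0.07 0.2"

```text
clock: 39.93
tcp_pos: [0.5354, -0.3786, 0.1407]
eef_rot: [0.001, 0.571, 0.821, 0.001]
contact_force: [0.3, -0.4, 0.4]
gripper_width: 0.0512
```

Run:
```python
from h import *
look(.5379,-.3976,110.8)
```

```text
39.93 [ 0.5354 -0.3786  0.1407] 110.3 0.0512 [ 0.3 -0.4  0.4]
marks [(0.6, [0.538, -0.398])]
fit [  0.9612   0.5376  -0.3967 167.9231] yaw 107.92
[0.002, 0.0, 0.029, -0.178, -0.049, 0.812] rows 2
[0.0, 0.0, -0.0, 0.0, 0.0, 0.315] rows 1
```

Emit:
send_rows --pt "0 0 0.01 -0.178 -0.049 0.82 0.2" --pt "0 0 0.01 -0.178 -0.049 0.82 0.2" --pt "0 0 0.01 -0.178 -0.049 0.82 0.2" --pt "0 0 0.01 -0.178 -0.049 0.82 0.2" --pt "0 0 0.01 -0.178 -0.049 0.82 0.2"

```text
clock: 40.5
tcp_pos: [0.5383, -0.3962, 0.0609]
eef_rot: [0.001, 0.577, 0.817, 0.001]
contact_force: [0.8, -0.5, 0.7]
gripper_width: 0.0516
```

Emit:
send_rows --pt "0 0 0 0 0 0.33 0.2" --pt "0 0 0 0 0 0.33 0.2" --pt "0 0 0 0 0 0.33 -1" --pt "0 0 0 0 0 0.33 -1" --pt "0 0 0 0 0 0.33 -1" --pt "0 0 0 0 0 0.33 -1" --pt "0 0 0 0 0 0.33 -1" --pt "0 0 0 0 0 0.33 -1" --pt "0 0 0 0 0 0.33 -1" --pt "0 0 0 0 0 0.33 -0.3" --pt "0 0 0 0 0 0.33 -0.3" --pt "0 0 0 0 0 0.33 -0.3"

```text
clock: 41.5
tcp_pos: [0.5385, -0.3963, 0.0283]
eef_rot: [0.002, 0.577, 0.817, 0.001]
contact_force: [-0.2, 0.5, -0.9]
gripper_width: 0.03
```

Emit:
send_rows --pt "0 0 0.524 0 0 0 -0.3" --pt "0 0 0.524 0 0 0 -0.3" --pt "0 0 0.524 0 0 0 -0.3" --pt "0 0 0.524 0 0 0 -0.3" --pt "0 0 0.524 0 0 0 -0.3" --pt "0 0 0.524 0 0 0 -0.3" --pt "0 0 0.524 0 0 0 -0.3" --pt "0 0 0.524 0 0 0 -0.3" --pt "0 0 0.524 0 0 0 -0.3"

```text
clock: 42.25
tcp_pos: [0.5384, -0.3963, 0.0282]
eef_rot: [0.001, 0.845, 0.535, 0.002]
contact_force: [0.3, 0.0, -0.6]
gripper_width: 0.03
```

Emit:
send_rows --pt "0 0 0.524 0 0 0 -0.3" --pt "0 0 0.524 0 0 0 -0.3" --pt "0 0 0.524 0 0 0 -0.3" --pt "0 0 0.524 0 0 0 -0.3" --pt "0 0 0.524 0 0 0 -0.3" --pt "0 0 0.524 0 0 0 -0.3" --pt "0 0 0.524 0 0 0 -0.3" --pt "0 0 0.524 0 0 0 -0.3" --pt "0 0 0.524 0 0 0 -0.3"

```text
clock: 43.0
tcp_pos: [0.5384, -0.3963, 0.0282]
eef_rot: [0.0, 0.985, 0.172, 0.002]
contact_force: [0.2, 0.7, 0.3]
gripper_width: 0.0303
```

Emit:
send_rows --pt "0 0 0 0 0 0 -1" --pt "0 0 0 0 0 0 -1" --pt "0 0 0 0 0 0 -1" --pt "0 0 0 0 0 0 -1" --pt "0 0 0 0 0 0 -1" --pt "0 0 0 0 0 0 -1" --pt "0 0 0 0 0 0 -1"

```text
clock: 43.58
tcp_pos: [0.5385, -0.3963, 0.0283]
eef_rot: [0.0, 0.985, 0.172, 0.002]
contact_force: [-0.5, 0.3, 1.6]
gripper_width: 0.0129
```

Run:
```python
from h import *
st=show(); A=np.array([.5647,.0449]); D=A+H@[.0381,.066]; print("D",D); T=D+H@[.0023,.004]; print("T",T)
plan([(*st["tcp_pos"][:2],.128,None),(*T,.15,61.9)])
```

```text
43.58 [ 0.5385 -0.3963  0.0283] 19.78 0.0129 [-0.5  0.3  1.6]
D [0.60059081 0.11212693]
T [0.60275693 0.11620098]
[0.001, -0.003, -0.0, 0.004, 0.001, -0.997] rows 3
[0.0, 0.0, -0.106, 0.508, -1.0, -0.048] rows 3
[0.0, 0.0, -0.117, 0.728, -1.0, -0.053] rows 3
[0.0, 0.0, -0.132, 1.0, -0.96, -0.059] rows 4
[0.0, 0.0, -0.113, 1.0, -0.638, -0.051] rows 3
[0.0, 0.0, -0.022, 0.216, -0.091, -0.01] rows 1
```

Emit:
send_rows --pt "0 0 0 0 0 -0.4 -1" --pt "0 0 0 0 0 -0.8 -1" --pt "0 0 0 0 0 -1 -1" --pt "0 0 0 0 0 -1 -1"

```text
clock: 43.92
tcp_pos: [0.5401, -0.3979, 0.1337]
eef_rot: [0.003, 0.985, 0.172, 0.005]
contact_force: [0.6, -0.4, -1.7]
gripper_width: 0.0127
```

Emit:
send_rows --pt "0 0 -0.106 0.17 -0.33 -0.05 -1" --pt "0 0 -0.106 0.34 -0.66 -0.05 -1" --pt "0 0 -0.106 0.51 -1 -0.05 -1" --pt "0 0 -0.106 0.51 -1 -0.05 -1"

```text
clock: 44.25
tcp_pos: [0.5538, -0.2806, 0.1375]
eef_rot: [0.002, 0.968, 0.251, 0.004]
contact_force: [0.6, -0.3, -0.9]
gripper_width: 0.0129
```

Emit:
send_rows --pt "0 0 -0.117 0.24 -0.33 -0.05 -1" --pt "0 0 -0.117 0.48 -0.66 -0.05 -1" --pt "0 0 -0.117 0.73 -1 -0.05 -1" --pt "0 0 -0.117 0.73 -1 -0.05 -1"

```text
clock: 44.58
tcp_pos: [0.5685, -0.152, 0.1416]
eef_rot: [0.0, 0.941, 0.337, 0.003]
contact_force: [0.2, -0.4, -1.7]
gripper_width: 0.0129
```

Emit:
send_rows --pt "0 0 -0.132 0.33 -0.32 -0.05 -1" --pt "0 0 -0.132 0.66 -0.64 -0.05 -1" --pt "0 0 -0.132 1 -0.96 -0.05 -1" --pt "0 0 -0.132 1 -0.96 -0.05 -1"

```text
clock: 44.92
tcp_pos: [0.5843, -0.0104, 0.1459]
eef_rot: [-0.0, 0.903, 0.43, 0.003]
contact_force: [-0.4, -0.1, -0.7]
gripper_width: 0.0129
```

Emit:
send_rows --pt "0 0 -0.12 0.33 -0.2 0 -1" --pt "0 0 -0.12 0.66 -0.4 0 -1" --pt "0 0 -0.12 1 -0.64 0 -1" --pt "0 0 -0.12 1 -0.64 0 -1" --pt "0 0 -0.12 1 -0.64 0 -1" --pt "0 0 -0.12 1 -0.64 0 -1"

```text
clock: 45.42
tcp_pos: [0.597, 0.1076, 0.1454]
eef_rot: [0.0, 0.86, 0.51, 0.002]
contact_force: [0.7, -0.7, -1.3]
gripper_width: 0.0122
```

Run:
```python
from h import *
show(); plan([(.6028,.1162,.071,61.9)])
```

```text
45.42 [0.597  0.1076 0.1454] 61.29 0.0122 [ 0.7 -0.7 -1.3]
[0.002, -0.002, -0.007, 0.101, 0.008, 0.744] rows 2
```

Emit:
send_rows --pt "0.001 -0.001 -0.007 0.108 0.012 0 -1" --pt "0.001 -0.001 -0.007 0.108 0.012 0 -1" --pt "0.001 -0.001 -0.007 0.108 0.012 0 -1" --pt "0.001 -0.001 -0.007 0.108 0.012 0.1 -1" --pt "0.001 -0.001 -0.007 0.108 0.012 0.4 -1" --pt "0.001 -0.001 -0.007 0.108 0.012 0.65 -1" --pt "0.001 -0.001 -0.007 0.108 0.012 0.74 -1" --pt "0.001 -0.001 -0.007 0.108 0.012 0.74 -1" --pt "0.001 -0.001 -0.007 0.108 0.012 0.74 -1" --pt "0.001 -0.001 -0.007 0.108 0.012 0.74 -1"

```text
clock: 46.25
tcp_pos: [0.6044, 0.1166, 0.0727]
eef_rot: [0.0, 0.858, 0.514, 0.002]
contact_force: [0.6, 0.2, 0.1]
gripper_width: 0.0129
```

Run:
```python
from h import *
show(); D=np.array([.6006,.1121]); plan([(.6028,.1162,.0642,61.9),(*(D-H@[.0002,.0004]),.0642,61.9)])
```

```text
46.25 [0.6044 0.1166 0.0727] 61.87 0.0129 [0.6 0.2 0.1]
[0.002, -0.002, -0.0, -0.012, -0.013, 0.085] rows 1
[0.0, 0.0, -0.0, -0.051, 0.0, 0.0] rows 1
```

Emit:
send_rows --pt "0 0 0 -0.01 -0.012 0.03 -1" --pt "0 0 0 -0.01 -0.012 0.06 -1" --pt "0 0 0 -0.01 -0.012 0.083 -1" --pt "0 0 0 -0.01 -0.012 0.083 -1" --pt "0 0 0 -0.01 -0.012 0.083 -1"

```text
clock: 46.67
tcp_pos: [0.6028, 0.1163, 0.0644]
eef_rot: [0.0, 0.858, 0.514, 0.002]
contact_force: [-1.0, -0.1, -0.8]
gripper_width: 0.0129
```

Run:
```python
from h import *
show(); D=np.array([.6006,.1121]); plan([(*(D-H@[.0002,.0004]),.0642,61.9)])
```

```text
46.67 [0.6028 0.1163 0.0644] 61.87 0.0129 [-1.  -0.1 -0.8]
[0.001, -0.002, -0.0, -0.052, 0.001, 0.002] rows 1
```

Emit:
send_rows --pt "0 0 0 -0.02 0 0 -1" --pt "0 0 0 -0.04 0 0 -1" --pt "0 0 0 -0.053 0 0 -1" --pt "0 0 0 -0.053 0 0 -1" --pt "0 0 0 -0.053 0 0 -1" --pt "0 0 0 -0.053 0 0.006 -1" --pt "0 0 0 -0.053 0 0.006 -1"

```text
clock: 47.25
tcp_pos: [0.6003, 0.1116, 0.0637]
eef_rot: [0.0, 0.858, 0.514, 0.002]
contact_force: [0.1, 0.5, -0.8]
gripper_width: 0.0126
```

Emit:
send_rows --pt "0 0 0 0 0 0 -1" --pt "0 0 0 0 0 0 -0.3" --pt "0 0 0 0 0 0 -0.3" --pt "0 0 0 0 0 0 -0.3" --pt "0 0 0 0 0 0 -0.3" --pt "0 0 0 0 0 -0.3 -0.3" --pt "0 0 0 0 0 -0.7 -0.3" --pt "0 0 0 0 0 -1 -0.3" --pt "0 0 0 0 0 -1 -0.3"

```text
clock: 48.0
tcp_pos: [0.6029, 0.112, 0.1704]
eef_rot: [0.002, 0.858, 0.514, 0.006]
contact_force: [1.0, 0.4, 0.3]
gripper_width: 0.0297
```

Run:
```python
from h import *
show(); plan([(.56,.06,.20,70)])
```

```text
48.0 [0.6029 0.112  0.1704] 61.88 0.0297 [1.  0.4 0.3]
[0.007, -0.006, -0.095, -0.658, -0.13, -0.303] rows 2
```

Emit:
send_rows --pt "0 0 -0.1 -0.5 -0.1 -0.3 0.5" --pt "0 0 -0.1 -0.5 -0.1 -0.3 0.5" --pt "0 0 -0.1 -0.5 -0.1 -0.3 0.5" --pt "0 0 -0.1 -0.5 -0.1 -0.3 0.5" --pt "0 0 -0.1 -0.5 -0.1 -0.3 0.5" --pt "0 0 -0.1 -0.5 -0.1 -0.3 0.5"

```text
clock: 48.5
tcp_pos: [0.5702, 0.073, 0.1989]
eef_rot: [0.002, 0.817, 0.577, 0.006]
contact_force: [-0.2, -0.1, 0.2]
gripper_width: 0.0638
```

Run:
```python
from h import *
st=show(); c=imaging.capture("wrist"); cm=cam(c,st)
fr=c["frame"]
a=rect(fr,cm,.582,.0784,.059,half=.08,N=560); cv2.imwrite("pics/p1.png",a[:,:,::-1])
```

```text
48.5 [0.5702 0.073  0.1989] 70.45 0.0638 [-0.2 -0.1  0.2]
```

View pics/p1.png

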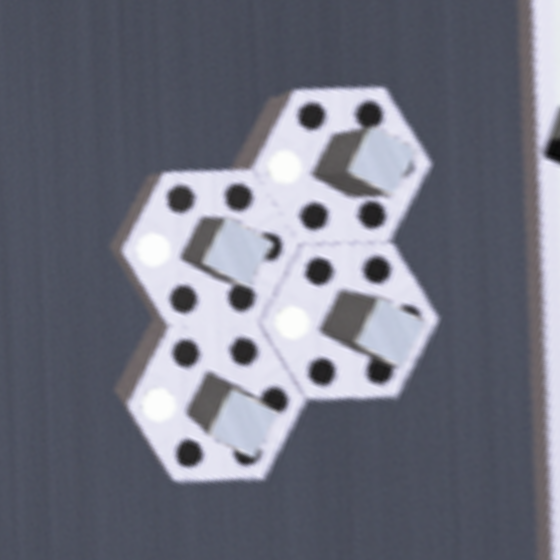

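All four good blocks are packed in a tight rhombus, with only hairline seams at (290,235), (350,243), (270,300) and (200,325). Now the rejects, rB first.

Run:
```python
from h import *
show(); plan([(.4542,-.146,.15,32)])
```

```text
48.55 [0.5702 0.073  0.1988] 70.47 0.0644 [-0.   0.3 -0.5]
[0.006, -0.006, 0.182, -1.0, -0.149, 0.19] rows 3
[0.0, 0.0, 0.182, -1.0, 0.128, 0.199] rows 3
[0.0, 0.0, 0.083, -0.424, 0.18, 0.091] rows 2
```

Emit:
send_rows --pt "0.005 -0.005 0.18 -1 -0.15 0.19 0.2" --pt "0.005 -0.005 0.18 -1 -0.15 0.19 0.2" --pt "0.005 -0.005 0.18 -1 -0.15 0.19 0.2" --pt "0.005 -0.005 0.18 -1 -0.15 0.19 0.2"

```text
clock: 48.88
tcp_pos: [0.5204, -0.0184, 0.1774]
eef_rot: [-0.0, 0.888, 0.46, -0.001]
contact_force: [-0.9, -0.0, 0.1]
gripper_width: 0.0515
```

Emit:
send_rows --pt "0 0 0.18 -1 0.13 0.2 0.2" --pt "0 0 0.18 -1 0.13 0.2 0.2" --pt "0 0 0.18 -1 0.13 0.2 0.2" --pt "0 0 0.18 -1 0.13 0.2 0.2"

```text
clock: 49.22
tcp_pos: [0.4712, -0.1097, 0.1561]
eef_rot: [-0.001, 0.942, 0.334, -0.003]
contact_force: [1.2, -0.4, -0.8]
gripper_width: 0.051
```

Emit:
send_rows --pt "0 0 0.083 -0.42 0.18 0.09 0.2" --pt "0 0 0.083 -0.42 0.18 0.09 0.2" --pt "0 0 0.083 -0.42 0.18 0.09 0.2" --pt "0 0 0.083 -0.42 0.18 0.09 0.2" --pt "0 0 0.083 -0.42 0.18 0.09 0.2"

```text
clock: 49.63
tcp_pos: [0.4508, -0.1494, 0.1474]
eef_rot: [-0.001, 0.961, 0.276, -0.003]
contact_force: [-0.4, -0.1, 1.1]
gripper_width: 0.0512
```

Run:
```python
from h import *
c,cm,b,th=look(.4542,-.146,32)
save(c,"w5",1.5)
for q in ("pocket_left","pocket_right"):
    for d in models.mark_of(c,q): print(q,round(d["p"],2),ray(cm,d["xy"],.004).round(4))
```

```text
49.63 [ 0.4508 -0.1494  0.1474] 32.04 0.0512 [-0.4 -0.1  1.1]
marks [(0.9, [0.455, -0.144])]
fit [ 9.63300e-01  4.55000e-01 -1.46700e-01  1.53399e+02] yaw 33.4
[-0.002, 0.003, -0.016, 0.056, 0.004, 0.874] rows 3
[0.0, 0.0, -0.0, 0.0, 0.0, 0.315] rows 1
pocket_left 0.97 [ 0.6352 -0.1696  0.004 ]
```

Emit:
send_rows --pt "0 0 -0.016 0.056 0.004 0.87 0.2" --pt "0 0 -0.016 0.056 0.004 0.87 0.2" --pt "0 0 -0.016 0.056 0.004 0.87 0.2" --pt "0 0 -0.016 0.056 0.004 0.87 0.2" --pt "0 0 -0.016 0.056 0.004 0.87 0.2"

```text
clock: 50.3
tcp_pos: [0.4552, -0.147, 0.0615]
eef_rot: [-0.0, 0.958, 0.287, -0.003]
contact_force: [1.2, 0.5, -0.3]
gripper_width: 0.051
```

Emit:
send_rows --pt "0 0 0 0 0 0.33 0.2" --pt "0 0 0 0 0 0.33 0.2" --pt "0 0 0 0 0 0.33 -1" --pt "0 0 0 0 0 0.33 -1" --pt "0 0 0 0 0 0.33 -1" --pt "0 0 0 0 0 0.33 -1" --pt "0 0 0 0 0 0.33 -1" --pt "0 0 0 0 0 0.33 -1" --pt "0 0 0 0 0 0.33 -1"

```text
clock: 51.05
tcp_pos: [0.4561, -0.1473, 0.0303]
eef_rot: [0.0, 0.958, 0.287, -0.002]
contact_force: [-0.4, 0.7, 7.9]
gripper_width: 0.0126
```

Emit:
send_rows --pt "0 0 0 0 0 -0.2 -1" --pt "0 0 0 0 0 -0.5 -1" --pt "0 0 0 0 0 -0.65 -1" --pt "0 0 0 0 0 -0.65 -1" --pt "0 0 0 0 0 -0.65 -1" --pt "0 0 0 0 0 -0.65 -1"

```text
clock: 51.55
tcp_pos: [0.456, -0.1472, 0.0951]
eef_rot: [0.0, 0.958, 0.287, -0.002]
contact_force: [0.5, 0.8, -1.0]
gripper_width: 0.0128
```

Run:
```python
from h import *
show(); plan([(.632,-.1685,.092,57),(.632,-.1685,.035,None)])
```

```text
51.55 [ 0.456  -0.1472  0.0951] 33.4 0.0128 [ 0.5  0.8 -1. ]
[-0.001, 0.002, -0.203, 1.0, 0.848, 0.02] rows 4
[0.0, 0.0, -0.071, 0.246, 0.39, 0.008] rows 2
[0.0, 0.0, -0.0, 0.0, 0.0, 0.57] rows 2
```

Emit:
send_rows --pt "0 0 -0.2 0.3 0.28 0.02 -1" --pt "0 0 -0.2 0.6 0.56 0.02 -1" --pt "0 0 -0.2 1 0.85 0.02 -1" --pt "0 0 -0.2 1 0.85 0.02 -1" --pt "0 0 -0.2 1 0.85 0.02 -1"

```text
clock: 51.97
tcp_pos: [0.5881, -0.1629, 0.0906]
eef_rot: [-0.0, 0.904, 0.427, -0.002]
contact_force: [-1.0, 0.0, -1.2]
gripper_width: 0.0127
```

Emit:
send_rows --pt "0 0 -0.07 0.25 0.39 0 -1" --pt "0 0 -0.07 0.25 0.39 0 -1" --pt "0 0 -0.07 0.25 0.39 0 -1" --pt "0 0 -0.07 0.25 0.39 0 -1" --pt "0 0 -0.07 0.25 0.39 0 -1"

```text
clock: 52.38
tcp_pos: [0.6324, -0.1682, 0.0901]
eef_rot: [-0.001, 0.881, 0.474, -0.003]
contact_force: [-0.7, 0.4, -0.0]
gripper_width: 0.0126
```

Run:
```python
from h import *
st=show(); plan([(.632,-.1685,.0352,None)])
c=imaging.capture("wrist"); cm=cam(c,st); save(c,"w6",1.5)
```

```text
52.38 [ 0.6324 -0.1682  0.0901] 56.57 0.0126 [-0.7  0.4 -0. ]
[-0.003, 0.003, -0.0, -0.003, 0.001, 0.549] rows 2
```

View pics/w6.png

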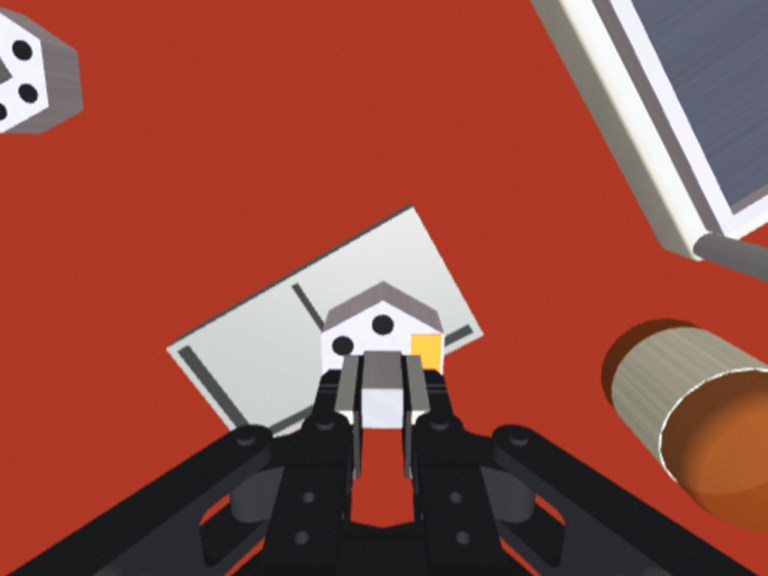

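The block hangs over the +y pocket. I'll check its position from the tray corners at (168,348), (413,207) and (483,334).

Run:
```python
from h import *
st=show(); c=imaging.capture("wrist"); cm=cam(c,st)
P=[ray(cm,np.array(p)/1.5,.016)[:2] for p in ((168,348),(413,207),(483,334))]; print(np.round(P,4))
ey=(P[1]-P[0]); print(np.linalg.norm(ey),np.linalg.norm(P[2]-P[1])); ey/=np.linalg.norm(ey); ctr=(P[0]+P[2])/2; print("ctr",ctr,"L",ctr+.036*ey,"R",ctr-.036*ey,np.degrees(np.arctan2(ey[1],ey[0])))
```

```text
52.43 [ 0.6326 -0.1682  0.0904] 56.57 0.0125 [-0.7 -0.4 -1.3]
[[ 0.5896 -0.2767]
 [ 0.598  -0.1291]
 [ 0.6737 -0.1337]]
0.14777316258330767 0.07583811674614468
ctr [ 0.63166249 -0.20516679] L [ 0.63370883 -0.169225  ] R [ 0.62961615 -0.24110859] 86.74138802570455
```

Sizes match (148 × 76 mm); L = (0.6337, −0.1692), R = (0.6296, −0.2411). I'll lower it, release it and go to rA.

Emit:
send_rows --pt "0 0 0 0 0.01 0.2 -1" --pt "0 0 0 0 0.01 0.4 -1" --pt "0 0 0 0 0.01 0.52 -1" --pt "0 0 0 0 0.01 0.55 -1" --pt "0 0 0 0 0.01 0.55 -1" --pt "0 0 0 0 0.01 0.55 -1" --pt "0 0 0 0 0.01 0.55 -1"

```text
clock: 53.07
tcp_pos: [0.6338, -0.1691, 0.0367]
eef_rot: [-0.0, 0.881, 0.474, -0.002]
contact_force: [0.0, 0.6, -1.8]
gripper_width: 0.0128
```

Emit:
send_rows --pt "0 0 0 0 0 0.005 -1" --pt "0 0 0 0 0 0.005 -0.3" --pt "0 0 0 0 0 0.005 -0.3" --pt "0 0 0 0 0 0.005 -0.3" --pt "0 0 0 0 0 0.005 -0.3" --pt "0 0 0 0 0 -0.3 -0.3" --pt "0 0 0 0 0 -0.7 -0.3" --pt "0 0 0 0 0 -1 -0.3" --pt "0 0 0 0 0 -1 -0.3"

```text
clock: 53.82
tcp_pos: [0.6372, -0.1697, 0.1437]
eef_rot: [0.003, 0.881, 0.474, 0.002]
contact_force: [0.8, 1.2, 1.1]
gripper_width: 0.0299
```

Run:
```python
from h import *
show(); plan([(.4499,-.2461,.14,82.6)])
```

```text
53.82 [ 0.6372 -0.1697  0.1437] 56.57 0.0299 [0.8 1.2 1.1]
[0.005, 0.001, -0.181, -1.0, -0.684, 0.017] rows 3
[0.0, 0.0, -0.121, -0.521, -0.621, 0.015] rows 2
```

Emit:
send_rows --pt "0.005 0 -0.18 -1 -0.68 0.02 0.2" --pt "0.005 0 -0.18 -1 -0.68 0.02 0.2" --pt "0.005 0 -0.18 -1 -0.68 0.02 0.2" --pt "0.005 0 -0.18 -1 -0.68 0.02 0.2"

```text
clock: 54.15
tcp_pos: [0.5197, -0.217, 0.1415]
eef_rot: [-0.001, 0.809, 0.588, -0.002]
contact_force: [0.9, -0.3, -0.1]
gripper_width: 0.0511
```

Emit:
send_rows --pt "0 0 -0.12 -0.52 -0.62 0 0.2" --pt "0 0 -0.12 -0.52 -0.62 0 0.2" --pt "0 0 -0.12 -0.52 -0.62 0 0.2" --pt "0 0 -0.12 -0.52 -0.62 0 0.2" --pt "0 0 -0.12 -0.52 -0.62 0 0.2" --pt "0 0 -0.12 -0.52 -0.62 0 0.2"

```text
clock: 54.65
tcp_pos: [0.4458, -0.2473, 0.142]
eef_rot: [-0.001, 0.753, 0.658, -0.001]
contact_force: [0.3, -0.8, 0.3]
gripper_width: 0.0512
```

Run:
```python
from h import *
look(.4499,-.2461,82.6+30)
```

```text
54.65 [ 0.4458 -0.2473  0.142 ] 82.29 0.0512 [ 0.3 -0.8  0.3]
marks [(0.86, [0.448, -0.248])]
fit [  0.9724   0.4507  -0.2459 172.1655] yaw 112.17
[-0.003, -0.0, -0.347, 0.018, 0.052, 0.816] rows 5
[0.0, 0.0, -0.0, 0.0, 0.0, 0.315] rows 1
```

Emit:
send_rows --pt "0 0 0 0.018 0.052 0.82 0.2" --pt "0 0 0 0.018 0.052 0.82 0.2" --pt "0 0 0 0.018 0.052 0.82 0.2" --pt "0 0 0 0.018 0.052 0.82 0.2" --pt "0 0 0 0.018 0.052 0.82 0.2"

```text
clock: 55.22
tcp_pos: [0.4515, -0.246, 0.0609]
eef_rot: [-0.001, 0.753, 0.659, -0.002]
contact_force: [0.8, 0.1, 0.2]
gripper_width: 0.0513
```

Emit:
send_rows --pt "0 0 0 0 0 0.33 0.2" --pt "0 0 0 0 0 0.33 0.2" --pt "0 0 0 0 0 0.33 -1" --pt "0 0 0 0 0 0.33 -1" --pt "0 0 0 0 0 0.33 -1" --pt "0 0 0 0 0 0.33 -1" --pt "0 0 0 0 0 0.33 -1" --pt "0 0 0 0 0 0.33 -1" --pt "0 0 0 0 0 0.33 -1"

```text
clock: 55.97
tcp_pos: [0.4523, -0.2466, 0.0298]
eef_rot: [0.0, 0.753, 0.659, -0.001]
contact_force: [-1.2, 1.1, 8.4]
gripper_width: 0.0127
```

Emit:
send_rows --pt "0 0 0 0 0 -0.2 -1" --pt "0 0 0 0 0 -0.5 -1" --pt "0 0 0 0 0 -0.65 -1" --pt "0 0 0 0 0 -0.65 -1" --pt "0 0 0 0 0 -0.65 -1" --pt "0 0 0 0 0 -0.65 -1"

```text
clock: 56.47
tcp_pos: [0.452, -0.2463, 0.0946]
eef_rot: [0.0, 0.753, 0.659, -0.001]
contact_force: [-0.0, -0.5, -1.8]
gripper_width: 0.0126
```

Run:
```python
from h import *
show(); plan([(.6296,-.2411,.092,60),(.6296,-.2411,.035,None)])
```

```text
56.47 [ 0.452  -0.2463  0.0946] 82.38 0.0126 [-0.  -0.5 -1.8]
[-0.001, 0.001, 0.149, 0.164, 1.0, 0.013] rows 3
[0.0, 0.0, 0.112, 0.287, 0.708, 0.011] rows 2
[0.0, 0.0, -0.0, 0.0, 0.0, 0.57] rows 2
```

Emit:
send_rows --pt "0 0 0.15 0.05 0.33 0 -1" --pt "0 0 0.15 0.1 0.66 0 -1" --pt "0 0 0.15 0.16 1 0 -1" --pt "0 0 0.15 0.16 1 0 -1" --pt "0 0 0.15 0.16 1 0 -1"

```text
clock: 56.88
tcp_pos: [0.5538, -0.2431, 0.0924]
eef_rot: [-0.001, 0.821, 0.571, -0.002]
contact_force: [-0.9, -0.2, -1.5]
gripper_width: 0.0122
```

Emit:
send_rows --pt "0 0 0.11 0.14 0.35 0 -1" --pt "0 0 0.11 0.29 0.71 0 -1" --pt "0 0 0.11 0.29 0.71 0 -1" --pt "0 0 0.11 0.29 0.71 0 -1" --pt "0 0 0.11 0.29 0.71 0 -1" --pt "0 0 0.11 0.29 0.71 0 -1"

```text
clock: 57.38
tcp_pos: [0.6286, -0.2406, 0.0917]
eef_rot: [-0.001, 0.865, 0.501, -0.003]
contact_force: [-0.4, -0.4, -0.8]
gripper_width: 0.013
```

Run:
```python
from h import *
show(); plan([(.6296,-.2411,.0345,None)])
```

```text
57.38 [ 0.6286 -0.2406  0.0917] 60.13 0.013 [-0.4 -0.4 -0.8]
[-0.003, 0.002, -0.0, 0.003, 0.013, 0.572] rows 2
```

Emit:
send_rows --pt "0 0 0 0 0.013 0.2 -1" --pt "0 0 0 0 0.013 0.4 -1" --pt "0 0 0 0 0.013 0.52 -1" --pt "0 0 0 0 0.013 0.565 -1" --pt "0 0 0 0 0.013 0.565 -1" --pt "0 0 0 0 0.013 0.565 -1" --pt "0 0 0 0 0.013 0.565 -1"

```text
clock: 57.97
tcp_pos: [0.6294, -0.2416, 0.0362]
eef_rot: [-0.001, 0.865, 0.501, -0.002]
contact_force: [-0.2, -0.0, -1.7]
gripper_width: 0.0126
```

Emit:
send_rows --pt "0 0 0 0 0 0.005 -1" --pt "0 0 0 0 0 0.005 -0.3" --pt "0 0 0 0 0 0.005 -0.3" --pt "0 0 0 0 0 0.005 -0.3" --pt "0 0 0 0 0 0.005 -0.3" --pt "0 0 0 0 0 -0.3 -0.3" --pt "0 0 0 0 0 -0.7 -0.3" --pt "0 0 0 0 0 -1 -0.3" --pt "0 0 0 0 0 -1 -0.3"

```text
clock: 58.72
tcp_pos: [0.6328, -0.2426, 0.1433]
eef_rot: [0.003, 0.865, 0.501, 0.001]
contact_force: [0.9, 0.0, -0.1]
gripper_width: 0.03
```

Emit:
send_rows --pt "0 0 -0.1 0.2 -1 -0.6 0" --pt "0 0 -0.1 0.2 -1 -0.6 0" --pt "0 0 -0.1 0.2 -1 -0.6 0" --pt "0 0 -0.1 0.2 -1 -0.6 0" --pt "0 0 -0.1 0.2 -1 -0.6 0" --pt "0 0 -0.1 0.2 -1 -0.6 0"

```text
clock: 59.22
tcp_pos: [0.5562, -0.1753, 0.2028]
eef_rot: [0.003, 0.825, 0.564, 0.001]
contact_force: [0.2, 0.7, -0.0]
gripper_width: 0.0425
```

Run:
```python
from h import *
st=show(); c=imaging.capture("wrist"); save(c,"w7",1.4)
plan([(.5715,.302,.20,91.9)])
```

```text
59.22 [ 0.5562 -0.1753  0.2028] 68.73 0.0425 [ 0.2  0.7 -0. ]
[0.004, 0.002, -0.06, 1.0, -0.353, 0.0] rows 3
[0.0, 0.0, -0.058, 1.0, -0.255, 0.005] rows 3
[0.0, 0.0, -0.057, 1.0, -0.164, 0.005] rows 3
[0.0, 0.0, -0.057, 1.0, -0.076, 0.005] rows 3
[0.0, 0.0, -0.038, 0.669, 0.006, 0.003] rows 2
```

View pics/w7.png

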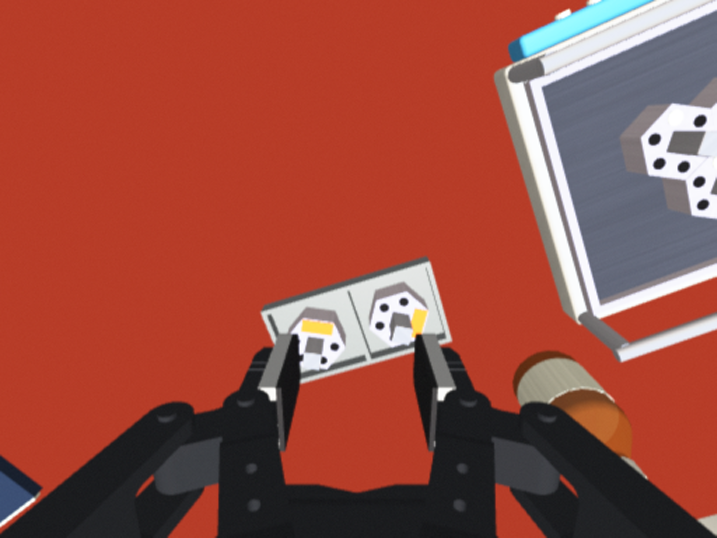

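Both rejects lie flat, one in each pocket, at (317,338) and (400,315). On the way to the cover I'll check the packing again.

Emit:
send_rows --pt "0.003 0 -0.06 1 -0.35 0 0" --pt "0.003 0 -0.06 1 -0.35 0 0" --pt "0.003 0 -0.06 1 -0.35 0 0" --pt "0.003 0 -0.06 1 -0.35 0 0"

```text
clock: 59.6
tcp_pos: [0.5602, -0.0664, 0.2003]
eef_rot: [0.0, 0.798, 0.602, -0.001]
contact_force: [-0.1, -0.2, 0.1]
gripper_width: 0.0427
```

Emit:
send_rows --pt "0 0 -0.06 1 -0.26 0 0" --pt "0 0 -0.06 1 -0.26 0 0" --pt "0 0 -0.06 1 -0.26 0 0" --pt "0 0 -0.06 1 -0.26 0 0"

```text
clock: 59.93
tcp_pos: [0.5632, 0.04, 0.1987]
eef_rot: [-0.001, 0.77, 0.638, -0.002]
contact_force: [0.4, 0.5, 0.2]
gripper_width: 0.0425
```

Emit:
send_rows --pt "0 0 -0.06 1 -0.16 -0.2 0" --pt "0 0 -0.06 1 -0.16 -0.2 0" --pt "0 0 -0.06 1 -0.16 -0.2 0" --pt "0 0 -0.06 1 -0.16 -0.2 0" --pt "0 0 -0.06 1 -0.16 -0.2 0" --pt "0 0 -0.06 1 -0.16 -0.2 0"

```text
clock: 60.43
tcp_pos: [0.5663, 0.1401, 0.2176]
eef_rot: [-0.001, 0.74, 0.672, -0.002]
contact_force: [0.1, -0.5, 0.4]
gripper_width: 0.0428
```

Run:
```python
from h import *
st=show(); c=imaging.capture("wrist"); cm=cam(c,st)
a=rect(c["frame"],cm,.582,.0784,.059,half=.08,N=480); b=cv2.resize(c["frame"],None,fx=.62,fy=.62); 
o=np.zeros((480,800,3),np.uint8); o[:,:480]=a; o[:238,480:797]=b; cv2.imwrite("pics/p2.png",o[:,:,::-1])
for d in models.mark_of(c,"cover_grip"): print(d["p"],d["xy"],ray(cm,d["xy"],.122))
plan([(.574,.303,.20,91.9),(.574,.303,.109,91.9)])
```

```text
60.43 [0.5663 0.1401 0.2176] 84.48 0.0428 [ 0.1 -0.5  0.4]
0.61 [451.8, 187.2] [0.57390018 0.30206566 0.122     ]
0.42 [194.2, 209.1] [0.57304611 0.08766659 0.122     ]
[-0.003, 0.001, -0.053, 1.0, -0.049, 0.108] rows 3
[0.0, 0.0, -0.034, 0.633, 0.019, 0.07] rows 2
[0.0, 0.0, -0.0, 0.0, 0.0, 0.91] rows 3
```

View pics/p2.png

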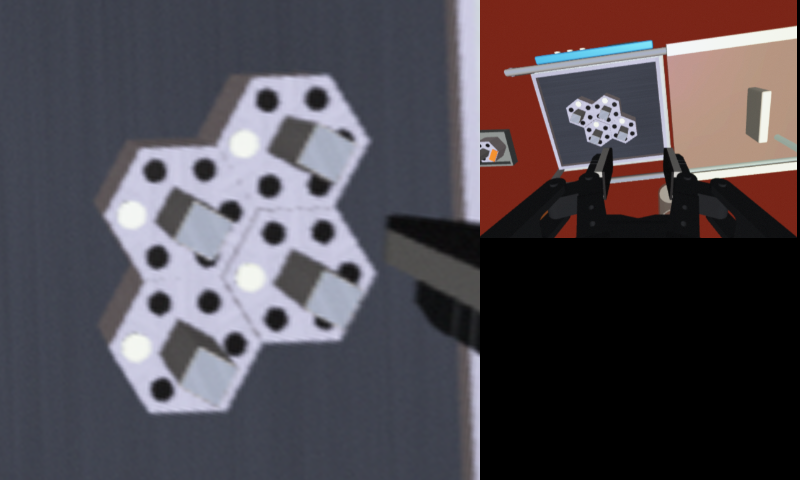

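The packing is intact and tight. Next is the handle.

Emit:
send_rows --pt "0 0 -0.053 1 -0.05 0.1 0" --pt "0 0 -0.053 1 -0.05 0.1 0" --pt "0 0 -0.053 1 -0.05 0.1 0" --pt "0 0 -0.053 1 -0.05 0.1 0"

```text
clock: 60.87
tcp_pos: [0.5709, 0.2417, 0.2066]
eef_rot: [-0.002, 0.713, 0.701, -0.003]
contact_force: [-0.9, -0.9, -0.5]
gripper_width: 0.0427
```

Emit:
send_rows --pt "0 0 -0.034 0.63 0.02 0.07 0" --pt "0 0 -0.034 0.63 0.02 0.07 0" --pt "0 0 -0.034 0.63 0.02 0.07 0" --pt "0 0 -0.034 0.63 0.02 0.07 0" --pt "0 0 -0.034 0.63 0.02 0.07 0"

```text
clock: 61.28
tcp_pos: [0.574, 0.3031, 0.1994]
eef_rot: [-0.002, 0.695, 0.719, -0.003]
contact_force: [-0.1, -1.1, 0.3]
gripper_width: 0.0426
```

Run:
```python
from h import *
st=show(); c=imaging.capture("wrist"); cm=cam(c,st)
for d in models.mark_of(c,"cover_grip"): print(d["p"],d["xy"],ray(cm,d["xy"],.122))
plan([(.574,.303,.14,91.9),(.574,.303,.109,91.9)])
```

```text
61.28 [0.574  0.3031 0.1994] 91.91 0.0426 [-0.1 -1.1  0.3]
0.98 [252.5, 203.7] [0.57411827 0.3011949  0.122     ]
[-0.004, 0.001, -0.0, 0.001, 0.002, 0.598] rows 2
[0.0, 0.0, -0.0, 0.0, 0.0, 0.31] rows 1
```

Emit:
send_rows --pt "-0.003 0 0 -0.01 0 0.3 0" --pt "-0.003 0 0 -0.01 0 0.6 0" --pt "-0.003 0 0 -0.01 0 0.88 0" --pt "-0.003 0 0 -0.01 0 0.91 0" --pt "-0.003 0 0 -0.01 0 0.91 0" --pt "-0.003 0 0 -0.01 0 0.91 0"

```text
clock: 61.88
tcp_pos: [0.5744, 0.3015, 0.1104]
eef_rot: [0.0, 0.696, 0.718, -0.0]
contact_force: [0.9, -0.5, 0.4]
gripper_width: 0.0428
```

Emit:
send_rows --pt "0 0 0 0 0 0 -1" --pt "0 0 0 0 0 0 -1" --pt "0 0 0 0 0 0 -1" --pt "0 0 0 0 0 0 -1" --pt "0 0 0 0 0 0 -1" --pt "0 0 0 0 0 0 -1" --pt "0 0 0 0 0 0 -1"

```text
clock: 62.47
tcp_pos: [0.5754, 0.3019, 0.1125]
eef_rot: [0.001, 0.696, 0.718, 0.001]
contact_force: [-0.9, -0.1, 8.2]
gripper_width: 0.0103
```

Run:
```python
from h import *
show()
```

```text
62.47 [0.5754 0.3019 0.1125] 91.83 0.0103 [-0.9 -0.1  8.2]
```

Emit:
send_rows --pt "0 0 0 -0.2 0 0 -1" --pt "0 0 0 -0.4 0 0 -1" --pt "0 0 0 -0.6 0 0 -1" --pt "0 0 0 -0.8 0 0 -1" --pt "0 0 0 -1 0 0 -1" --pt "0 0 0 -1 0 0 -1"

```text
clock: 62.97
tcp_pos: [0.579, 0.199, 0.1126]
eef_rot: [0.002, 0.696, 0.718, 0.001]
contact_force: [2.2, -2.6, -7.3]
gripper_width: 0.0106
```

Emit:
send_rows --pt "0 0 0 -0.2 0 0 -1" --pt "0 0 0 -0.4 0 0 -1" --pt "0 0 0 -0.6 0 0 -1" --pt "0 0 0 -0.8 0 0 -1" --pt "0 0 0 -1 0 0 -1" --pt "0 0 0 -1 0 0 -1"

```text
clock: 63.47
tcp_pos: [0.5825, 0.0964, 0.1126]
eef_rot: [0.002, 0.697, 0.717, 0.001]
contact_force: [3.9, -2.7, -10.0]
gripper_width: 0.0108
```

Run:
```python
from h import *
st=show(); print(np.linalg.norm(st["tcp_pos"][:2]-[.5754,.3019]))
```

```text
63.47 [0.5825 0.0964 0.1126] 91.61 0.0108 [  3.9  -2.7 -10. ]
0.2056266372302745
```

Emit:
send_rows --pt "0 0 0 -0.08 0 0 -1" --pt "0 0 0 -0.15 0 0 -1" --pt "0 0 0 -0.19 0 0 -1" --pt "0 0 0 -0.22 0 0 -1" --pt "0 0 0 -0.24 0 0 -1" --pt "0 0 0 -0.24 0 0 -1"

```text
clock: 63.97
tcp_pos: [0.5832, 0.0777, 0.1126]
eef_rot: [-0.002, 0.696, 0.718, 0.004]
contact_force: [1.9, 27.9, -10.1]
gripper_width: 0.0101
```

Run:
```python
from h import *
st=show(); print(np.linalg.norm(st["tcp_pos"][:2]-[.5754,.3019]))
```

```text
63.97 [0.5832 0.0777 0.1126] 91.83 0.0101 [  1.9  27.9 -10.1]
0.22430139693643786
```

The stop was met at 224 mm with 28 N. I'll release, rise clear and check.

Emit:
send_rows --pt "0 0 0 0 0 0 -1" --pt "0 0 0 0 0 0 -1" --pt "0 0 0 0 0 0 -0.2" --pt "0 0 0 0 0 0 -0.2" --pt "0 0 0 0 0 0 -0.2" --pt "0 0 0 0 0 0 -0.2" --pt "0 0 0 0 0 -0.3 -0.2" --pt "0 0 0 0 0 -0.7 -0.2" --pt "0 0 0 0 0 -1 -0.2" --pt "0 0 0 0 0 -1 -0.2"

```text
clock: 64.8
tcp_pos: [0.5854, 0.0769, 0.2194]
eef_rot: [0.002, 0.696, 0.718, 0.008]
contact_force: [0.9, -0.8, 0.4]
gripper_width: 0.0343
```

Emit:
send_rows --pt "0 0 0 0 -0.6 -0.5 0" --pt "0 0 0 0 -0.6 -0.5 0" --pt "0 0 0 0 -0.6 -0.5 0" --pt "0 0 0 0 -0.6 -0.5 0" --pt "0 0 0 0 -0.6 -0.5 0" --pt "0 0 0 0 -0.6 -0.5 0"

```text
clock: 65.3
tcp_pos: [0.525, 0.0744, 0.2678]
eef_rot: [0.001, 0.696, 0.718, 0.008]
contact_force: [0.8, 0.1, 0.1]
gripper_width: 0.0428
```

Run:
```python
from h import *
st=show(); c=imaging.capture("wrist"); cm=cam(c,st)
for d in models.mark_of(c,"cover_grip"): print(d["p"],ray(cm,d["xy"],.122))
s=imaging.capture("scene")["frame"]; o=np.zeros((576,800,3),np.uint8)
o[:,:420]=cv2.resize(s[100:300,120:266+0],(420,576)) ; 
o=np.vstack([cv2.resize(c["frame"][:300],(512,300)),cv2.resize(s[120:320,80:420],(512,300))]); cv2.imwrite("pics/f.png",o[:,:,::-1])
```

```text
65.3 [0.525  0.0744 0.2678] 91.79 0.0428 [0.8 0.1 0.1]
0.77 [0.57856458 0.07953514 0.122     ]
```

View pics/f.png

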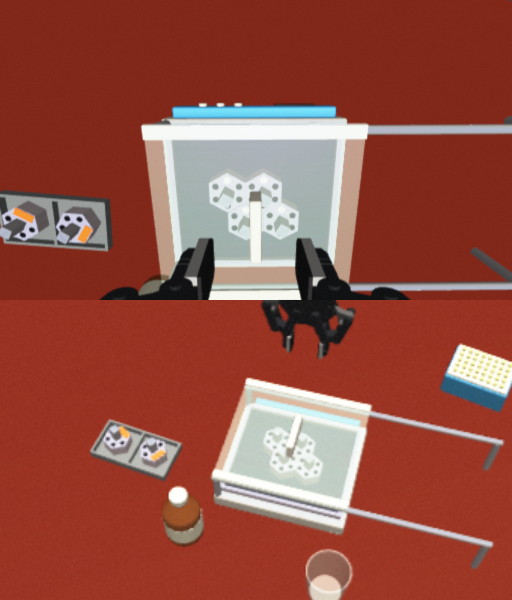

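The cover is centred over the packed blocks (handle y 0.0795 against floor centre 0.0784). The rejects are in their pockets, and the bottle, beaker and tip box are undisturbed. I'll hand it in.

```bash
python3 -c "
from cell import ctrl
print(ctrl.close_job())"
```

```text
the job is handed in; nothing more can be done
None
```

The job is done and handed in at about 65 s, in the order asked. No verdict came back.

- **Cover open:** I slid it open until it hit its end stop. It travelled 218 mm, and the push peaked at about 50 N on the wrist against the 120 N limit. That is short of 225 mm, probably because it started about 6 mm open. The plate edge measured 112 mm from the floor centre, which is fully open.
- **Good blocks:** The four that were there stand in a tight honeycomb rhombus, each touching at least two others. The overhead check before closing showed only hairline seams.
- **Rejects:** Both lie flat, one in each tray pocket.
- **Cover shut:** I pushed it back 224 mm to the stop. The handle then read about 1 mm from the floor centre, within the camera error.

The last pictures show the packing intact under the cover and the tip box, bottle and beaker in place. I saw no block knocked aside, and no check failed.

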